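Refill the spice tote and stack the empty stack-nest tote on it

TASK

Stand the spare spice jar in the empty compartment of the spice tote. Then take the empty tote from the sloped stand and stack it on the spice tote, turned end for end so that it does not nest down onto the jars: with the tote tipped, hook its two toes under the hoods on the near rim, then let the far side down until all four feet are home in the shallow pockets and it stands level. Be gentle: do not force the totes together, do not shove the spice tote about, and leave the mug, small cup, garlic and lemon alone.

Things in the scene. Friction and masses are not known exactly. Their poses are not given: they have to be found in the camera images.
- spice_tote: Filled tote on the worktop: white plastic, hollow, 134 (x) x 200 (y) x 118 mm high, loose, 0.45 kg. Origin: centre of its underside; y along its length to the card-frame end; its -x long wall is towards the robot. Floor 4 mm. Three compartments 55 mm (y) x 54 mm (x) in a row, centred at x = 0, y = -58, 0, +58 mm, parted by ribs 36 mm high (side ribs 24 mm); two hold jars, one is empty.
- rim (a point): Middle of the spice tote's mouth, 118 mm above its origin, level with the rim. Mouth 106 (x) x 186 mm (y), tapering to 92 x 174 mm at the floor. The long walls are 14 mm thick in their top 50 mm (x = 53 to 67 mm either side), with pockets sunk from the top, 11 mm wide (x = 53 to 64), open to the inside: shallow ones at y = +64 and -32 mm, deep slots at y = -64 and +32 mm.
- hooded_pocket (a point): Floor of one hooded pocket: x = -58.5, y = 64, z = 108 mm in the spice tote's frame. Shallow pockets are 22 mm long, 10 mm deep. The two in the -x wall have a hood at rim level, 3 mm thick, over their outer part (x = -59 to -64), 7 mm clear below it. The two in the +x wall are open. Deep slots: 24 mm long, 47 mm deep.
- spice_tote_card (a point): Middle of the card-frame end of the spice tote: 100 mm along +y and 90 mm up from its origin.
- empty_tote: Empty tote of the same mould, size and axes, 0.2 to 0.33 kg, loose on the stand: tipped 35 degrees, its mouth (+z) leaning to the stand's -x, its +x long wall the upper, far one. The same way round as the tote below, it nests. Turned half round it stacks: its +x feet in the hooded pockets, its -x feet in the open ones, origin 108 mm above the other's; 118 mm if the feet stand on the rim.
- toe (a point): Tip of one toe of the empty tote: x = 63, y = -64, z = 0 mm in its frame. Its two +x feet (y = -64 and +32 mm, 18 mm wide, 14 mm at the tip) have toes 4.5 mm high, x = 54 to 63. They go under the hoods only with the tote tipped some 8 to 17 degrees, this side low; then the other side is let down. Its -x feet are round, 18 mm diameter, at x = -53 mm. Play in the pockets: 1 to 2 mm.
- grip (a point): Grip point in the empty tote's +x long wall: x = 60, y = 0, z = 102 mm in its frame, 16 mm below the rim. The wall is 14 mm thick here with flat parallel faces (normal x), solid from y = -21 to +20 mm; fingers go down along its -z, one inside, one outside, nothing in their way.
- empty_tote_card (a point): Middle of the card-frame end of the empty tote: 100 mm along +y and 90 mm up from its origin.
- stand: Sloped wire stand of 8 mm steel bars, fixed, about 200 mm wide (y) and 150 mm deep (x), slope 35 degrees rising towards its +x, front stop 14 mm and side stops 20 mm high above the slope. Origin: on the worktop under the middle of the slope. The empty tote's origin rests 56 mm above it.
- jar_a: Spice jar with a yellow screw cap, 43 mm diameter, 93 mm high, 0.11 kg, already in a compartment of the spice tote. Origin: centre of its underside, z up.
- jar_b: Spice jar with a black screw cap, 43 mm diameter, 87 mm high, 0.11 kg, already in a compartment of the spice tote. Origin: centre of its underside, z up.
- spare_jar: The spare: spice jar with an orange screw cap, 43 mm diameter, 97 mm high, 0.11 kg, standing free on the worktop between tote and stand. Origin: centre of its underside, z up.
- mug: Bystander: white mug, 86 x 120 x 102 mm, loose; origin at its underside.
- espresso_cup: Bystander: small white cup, 63 x 87 x 52 mm, loose; origin at its underside.
- garlic: Bystander: garlic bulb, 60 x 57 x 58 mm, loose; origin at its underside.
- lemon: Bystander: lemon, 78 x 55 x 56 mm, loose; origin at its underside.
Things that resemble listed ones, but are neither listed nor needed, are in the scene too. Leave any blue or turquoise look-alike of the jar_b alone.

How it is judged (in metres and radians):
On the way:
1. the spare jar stands in the empty compartment of the spice tote, let go (x of spare_jar in the frame of spice_tote between -0.012 and 0.012 m and y of spare_jar in the frame of spice_tote between -0.072 and 0.072 m and z of spare_jar in the frame of spice_tote below 0.012 m and angle between spare_jar's own z axis and vertical below 0.15 rad and contact force between the fingers and spare_jar below 0.1 N), for 0.2 s.
At the end, for the whole second after the job is handed in: All three jars stand upright in the compartments of the spice tote; the empty tote rests level on it, card frames at opposite ends, its feet at the bottom of the shallow pockets, toes under the hoods (origin 105 to 111 mm above that of the spice tote, within 5 mm sideways) (x of spare_jar in the frame of spice_tote between -0.012 and 0.012 m and y of spare_jar in the frame of spice_tote between -0.072 and 0.072 m and z of each of spare_jar, jar_a, jar_b in the frame of spice_tote below 0.012 m and angle between each of spare_jar, jar_a, jar_b's own z axis and vertical below 0.15 rad and x of jar_a in the frame of spice_tote between -0.012 and 0.012 m and y of jar_a in the frame of spice_tote between -0.072 and 0.072 m and x of jar_b in the frame of spice_tote between -0.012 and 0.012 m and y of jar_b in the frame of spice_tote between -0.072 and 0.072 m and x of empty_tote in the frame of spice_tote between -0.005 and 0.005 m and y of empty_tote in the frame of spice_tote between -0.005 and 0.005 m and z of empty_tote in the frame of spice_tote between 0.105 and 0.111 m and y of empty_tote_card in the frame of spice_tote below -0.09 m and angle between the z axis of empty_tote and the z axis of spice_tote, either way round below 0.03 rad and angle between the y axis of empty_tote and the y axis of spice_tote, either way round below 0.06 rad and angle between spice_tote's own z axis and vertical below 0.03 rad and height (world z) of spice_tote below 0.004 m and linear speed of each of empty_tote, spice_tote below 0.01 m/s); the robot touches nothing.
It fails at once if the totes are pressed together with more than 40 N (contact force between empty_tote and spice_tote above 40 N).
It fails at once if the spice tote is pushed more than 40 mm from its place (distance of spice_tote from where it was at the start of the episode above 0.04 m).
It fails at once if the empty tote lands on the jars (contact force between empty_tote and jar_a above 3 N or contact force between empty_tote and jar_b above 3 N or contact force between empty_tote and spare_jar above 3 N).
It fails at once if a bystander is moved by more than 20 mm (distance of any of mug, espresso_cup, garlic, lemon from where it was at the start of the episode above 0.02 m).
It also fails if it takes over 62 s, if anything falls off the work surface, if the arm or the gripper's body presses on something with over 40 N, if the wrist force passes 120 N, or if a joint passes its speed limit or range.

ROBOT

A 6-joint arm with a two-finger parallel gripper is mounted at the origin on a cart in front of the work surface, level with it; the furniture and walls round the work are solid. World frame = base frame: x ahead of the robot, y to its left, z up, the work surface at z = 0. Lengths are in mm, angles in rad, forces in N, time in s.
With the tool pointing down it reaches from about 300 to 850 mm from the base axis. Payload 4.2 kg.
Tool frame: the origin (TCP) lies midway between the tips of the shut fingers; the grasp point (between the pads) lies 19 mm behind it; z points along the fingers, y is the line along which they close (so a half turn about z gives the same grasp; the last joint's range is limited). The gripper opens to 91 mm and grips with 3 to 60 N. Pads are 32 mm wide; open, the fingers measure 118 mm over their backs; the gripper's body (76 mm by 178 mm) begins 60 mm behind the grasp point.
Start: joints at [-1.367, 0.32, 1.565, -0, 1.257, -0.02], TCP at [127.616, -560.679, 185.276] pointing down, gripper open.
Joint ranges: [-3.11, 3.11], [-0.84, 2.01], [0.21, 2.61], [-1.34, 4.49], [0.05, 2.63], [-2.56, 2.56]. Speed limits (rad/s): [2.57, 2.57, 3.14, 3.14, 3.14, 3.14].

INTERFACE

Orientations are given as a unit quaternion [w, x, y, z].
In Python, from bench import readout, optics, sign_off gives the robot as it stands.
- The arm moves only by the tool send_rows, never from a script. Its argument "motion" is a list of rows, each a list of 5 numbers: the gripper command: -1 is shut, 1 is fully open, values between are in proportion, then the shift along the world's x, y, z in m, then the turn about the world's z in rad. In form: [[jaw, x, y, z, spin], ...]. A call has exactly 10 rows; each row shifts and turns the commanded pose from where the row before left it; what a row does not reach is not made up. A row lasts 1/8 s, in which the tool goes at most 62.5 mm and 10.7 degrees, less where a joint would pass 70% of its speed; a pose out of reach is approached as far as the arm can. A call with a gripper value outside its range is refused whole. The fingers move at their own pace and stop on an object; "newtons" is the grip in N (left out, the last holds). Time passes only in rows, so rows that do not move let the fingers close, or fill a call up. It gives the time, the measured TCP pose, the force, the opening and the grip force at its end, in the units of the state.
- readout.observe(): the state, without advancing time (a new reading comes with each control period).
- optics.read_camera(name): name is "scene" or "top" or "wrist"; returns the picture (384x512x3 uint8, blue, green, red); there is no depth.
- optics.camera_model(name): a dict with "camera_matrix" (3x3 intrinsics, pixels), "R" (3x3) and "t" (3): a world point X has camera coordinates R X + t. Camera axes: x right, y down, z forward; pixel columns grow to the right and rows downward; lengths in mm; the calibration is good to about 2 mm. A picture is of the moment at which its call begins: read the wrist's pose just before it. camera_model takes no time and is no camera call; for the wrist camera it gives the pose at the moment of the call.
- sign_off(): hands the job in; it is judged then, once.
The state is a dict: "clock": time; "joint_pos": joint angles; "qd": joint speeds; "effort": joint torques, N m; "tcp_pos": TCP position; "tool_rot": TCP orientation; "contact_force": force on the tool from outside, world axes, zero at the start; "ft_torque": the same for the moment, N m; "grip_width": opening from 0.0 (shut) to 1.0 (fully open); "gripper_force": force on a finger pad.
Only numpy, scipy, OpenCV 4.12 (cv2) and the standard library are available. Lean on these libraries where they do the work, as an engineer would, in place of code of your own. Each camera call takes 0.05 s, during which the arm holds its last target. There are 200 camera calls.

## Working session

There is one attempt and no reset: what is moved stays moved. The work goes in short steps, Python scripts to look and compute and a tool call to move; the robot and the scene stay as the last step left them, time stands still between calls to the robot, and variables do not carry over. Pictures are saved under pics/ and viewed, at most 10 in all, crops included, and the job is handed in when it is done.

Besides the shell and the picture viewer there is one more tool, called after ">>>" by a JSON object that holds its "fn" and its "kwargs", one argument or row to a line. send_rows: Moves the arm, as the interface text tells. Its arguments: {"type":"object","properties":{"motion":{"type":"array","items":{"type":"array","items":{"type":"number"}}},"newtons":{"type":"number"}},"required":["motion"]}

```bash
ls; mkdir -p pics
python3 - <<'E'
from bench import readout, optics
import cv2,numpy as np,pickle
D={}
for n in("scene","top"):
    im=optics.read_camera(n);m=optics.camera_model(n);D[n]=(im,m)
    cv2.imwrite(f"pics/{n}0.png",im)
    R=np.array(m["R"]);print(n,np.round(-R.T@np.array(m["t"])),np.round(R[2],2),np.round(m["camera_matrix"],0).tolist())
pickle.dump(D,open("d0.pkl","wb"))
print(readout.observe())
E
```

```text
pics
scene [ -78.  314. 1260.] [ 0.47 -0.16 -0.87] [[424.0, 0.0, 255.0], [0.0, 424.0, 192.0], [0.0, 0.0, 1.0]]
top [ 289.  135. 1487.] [ 0.18  0.   -0.98] [[464.0, 0.0, 255.0], [0.0, 464.0, 201.0], [0.0, 0.0, 1.0]]
{'clock': 0.1, 'joint_pos': array([-1.36700069e+00,  3.20197389e-01,  1.56553574e+00, -1.28749546e-05,
        1.25739939e+00, -1.99742154e-02]), 'qd': array([ 0.00025298, -0.00022175, -0.00157459, -0.00237906,  0.00180387,
        0.00017266]), 'effort': array([ 3.14979452e-04, -4.13331592e+01, -2.32508504e+01,  7.28984317e-02,
        4.22155915e-02, -6.16725742e-05]), 'tcp_pos': array([ 127.50816142, -560.18129543,  184.53022246]), 'tool_rot': array([-7.66121504e-04,  9.93746892e-01,  1.11653583e-01, -7.67620639e-05]), 'contact_force': array([-0.21357663,  1.1108581 ,  0.8308296 ]), 'ft_torque': array([-0.00463235, -0.02921364,  0.00725649]), 'gripper_force': 0.0, 'grip_width': 0.9990882778769131}
```

View pics/scene0.png

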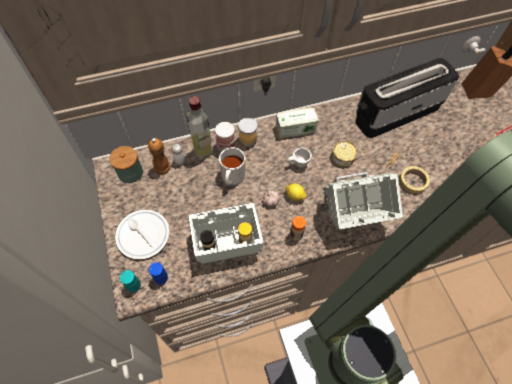

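View pics/top0.png

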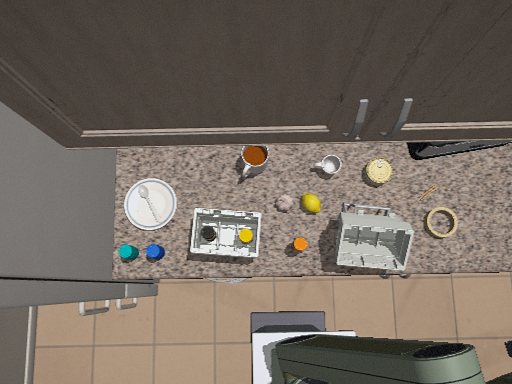

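Run:
```python
import cv2,pickle,numpy as np
D=pickle.load(open("d0.pkl","rb"))
f=lambda n,x,y,w,h:cv2.resize(D[n][0][y:y+h,x:x+w],(400,300),interpolation=cv2.INTER_CUBIC)
a=np.hstack([f("top",180,195,100,75),f("top",325,195,100,75)])
b=np.hstack([f("scene",178,195,100,75),f("scene",318,165,100,75)])
cv2.imwrite("pics/c1.png",np.vstack([a,b]))
```

```text
(no output)
```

View pics/c1.png

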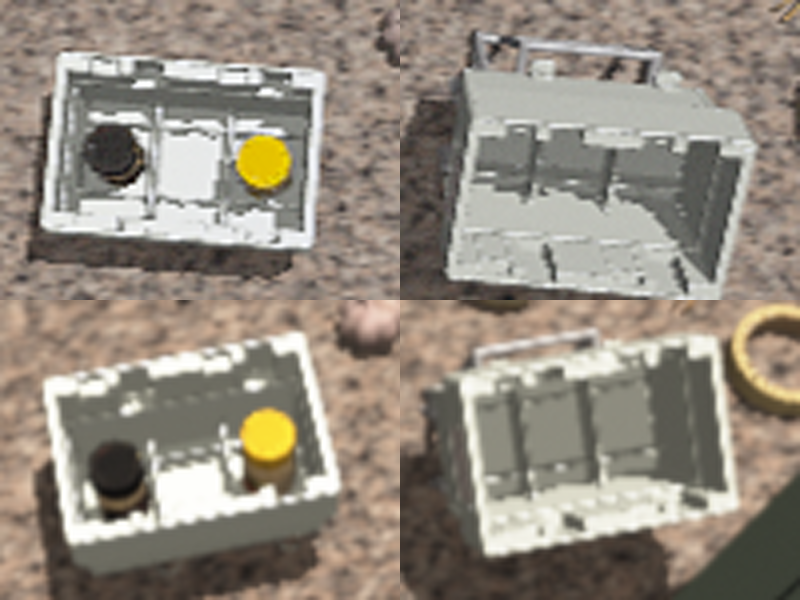

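```bash
cat > h.py <<'E'
import numpy as np,cv2
def ray(m,uv):
    R=np.array(m["R"]);K=np.array(m["camera_matrix"]);t=np.array(m["t"])
    d=R.T@np.linalg.solve(K,[uv[0],uv[1],1.]);return -R.T@t,d
def onz(m,uv,z):
    c,d=ray(m,uv);return c+d*(z-c[2])/d[2]
def tri(rs):
    A=0;b=0
    for c,d in rs:
        d=d/np.linalg.norm(d);P=np.eye(3)-np.outer(d,d);A=A+P;b=b+P@c
    X=np.linalg.solve(A,b)
    return X,[float(np.linalg.norm((np.eye(3)-np.outer(d,d)/(d@d))@(X-c))) for c,d in rs]
def proj(m,X):
    p=np.array(m["camera_matrix"])@(np.array(m["R"])@X+np.array(m["t"]));return p[:2]/p[2]
def rz(a):
    c,s=np.cos(a),np.sin(a);return np.array([[c,-s,0],[s,c,0],[0,0,1]])
E
python3 - <<'E'
import pickle;from h import *
np.set_printoptions(precision=1,suppress=True)
D=pickle.load(open("d0.pkl","rb"))
T,S=D["top"][1],D["scene"][1]
f=lambda p,o:(p[0]/4+o[0]-.4,p[1]/4+o[1]-.4)
def grp(name,tp,sc,to,so):
    P=[]
    for a,b in zip(tp,sc):
        X,e=tri([ray(T,f(a,to)),ray(S,f(b,so))]);P.append(X);print(name,X,np.round(e,1),onz(T,f(a,to),118),onz(S,f(b,so),118))
    P=np.array(P);print([round(float(np.linalg.norm(P[i]-P[(i+1)%4])),1) for i in range(4)],P.mean(0))
# FL,FR,NR,NL
grp("sp",[(62,53),(326,72),(312,248),(42,232)],[(45,80),(300,35),(340,190),(72,245)],(180,195),(178,195))
grp("em",[(465-400,115),(355,140),(320,298),(47,278)],[(65,80),(320,35),(340,205),(85,255)],(325,195),(318,165))
# caps
for n,im,m in(("top",D["top"][0],T),("scene",D["scene"][0],S)):
    hsv=cv2.cvtColor(im,cv2.COLOR_BGR2HSV)
    for c,lo,hi,z,roi in(("orange",(5,200,120),(15,255,255),97,(280,210,40,50)),("yellow",(20,180,100),(32,255,255),97,(225,210,40,45))):
        mk=cv2.inRange(hsv,lo,hi);k=np.zeros_like(mk);x,y,w,h=roi;k[y:y+h,x:x+w]=mk[y:y+h,x:x+w]
        yx=np.argwhere(k);print(n,c,len(yx),onz(m,yx.mean(0)[::-1],z))
E
```

```text
sp [525.5 321.1 118.3] [1.6 1.6] [524.9 319.7 118. ] [526.3 322.6 118. ]
sp [509.2 124.4 108.1] [2.4 2.4] [506.7 122.3 118. ] [505.2 128.2 118. ]
sp [377.2 136.5 110.2] [1.4 1.4] [376.2 135.3 118. ] [374.7 138.9 118. ]
sp [391.7 334.  118.5] [0.4 0.4] [391.6 333.7 118. ] [392.1 334.5 118. ]
[197.6, 132.6, 198.2, 134.4] [450.9 229.  113.8]
em [ 458.8 -104.2  188.2] [3.5 3.5] [ 469.7 -113.9  118. ] [ 492.2 -134.9  118. ]
em [ 438.7 -306.1  183.9] [1.3 1.3] [ 447.  -327.2  118. ] [ 469.7 -345.3  118. ]
em [ 332.3 -295.4  107.6] [0.2 0.2] [ 331.9 -292.4  118. ] [ 328.7 -289.7  118. ]
em [351.2 -94.6 108.9] [1.5 1.5] [350.  -94.5 118. ] [348.4 -90.  118. ]
[203.0, 131.3, 201.7, 134.0] [ 395.2 -200.1  147.1]
top orange 20 [412.7   9.9  97. ]
top yellow 131 [442.6 170.7  97. ]
scene orange 97 [408.6  11.8  97. ]
scene yellow 144 [438.3 174.5  97. ]
```

>>> {"fn": "send_rows", "kwargs": {
  "motion": [
    [0.5,0.02,0.05,0.015,0.127],
    [0.5,0.028,0.055,0.015,0.127],
    [0.5,0.028,0.055,0.015,0.127],
    [0.5,0.028,0.055,0.015,0.127],
    [0.5,0.028,0.055,0.01,0.127],
    [0.5,0.028,0.055,0,0.127],
    [0.5,0.028,0.055,0,0.127],
    [0.5,0.028,0.055,0,0.127],
    [0.5,0.028,0.055,0,0.127],
    [0.5,0.028,0.055,-0.01,0.127]
  ],
  "newtons": 20
}}

```text
clock: 1.35
tcp_pos: [399.2, -16.5, 245.0]
tool_rot: [0.001, 0.732, 0.681, 0.001]
contact_force: [1.0, -0.4, 0.5]
grip_width: 0.75
gripper_force: 0.0
```

Run:
```python
import pickle;from h import *
np.set_printoptions(precision=1,suppress=True)
D=pickle.load(open("d0.pkl","rb"));T=D["top"][1]
for n,uv,z in(("edge",(240,280),0),("edge",(300,280),0),("edge",(300,275),0),("lemon",(312,203),28),("lemonlow",(312,213),15),("lemR",(322,205),28),("garlic",(285,203),28),("garlow",(285,211),15)):print(n,onz(T,uv,z))
```

```text
edge [311.2 192.4   0. ]
edge [307.7   2.9   0. ]
edge [323.3   2.3   0. ]
lemon [548.9 -41.7  28. ]
lemonlow [518.6 -41.9  15. ]
lemR [541.8 -73.3  28. ]
garlic [550.6  44.5  28. ]
garlow [526.8  44.5  15. ]
```

>>> {"fn": "send_rows", "kwargs": {
  "motion": [
    [0.5,0.006,0.014,-0.02,-0.005],
    [0.5,0.0053,0.0133,-0.04,0],
    [0.5,0,0,-0.05,0],
    [0.5,0,0,-0.046,0],
    [0.5,0,0,-0.03,0],
    [-0.5,0,0,0,0],
    [-0.5,0,0,0,0],
    [-0.5,0,0,0,0],
    [-0.5,0,0,0,0],
    [-0.5,0,0,0.01,0]
  ]
}}

```text
clock: 2.6
tcp_pos: [408.9, 9.0, 68.8]
tool_rot: [-0.0, 0.736, 0.678, -0.0]
contact_force: [0.6, 0.7, -1.2]
grip_width: 0.46
gripper_force: 20.0
```

>>> {"fn": "send_rows", "kwargs": {
  "motion": [
    [-0.5,0,0,0.05,0],
    [-0.5,0,0.01,0.05,0],
    [-0.5,0.01,0.04,0.036,0],
    [-0.5,0.01,0.05,0,0],
    [-0.5,0.01,0.05,0,0],
    [-0.5,0.011,0.0445,0,0],
    [-0.5,0,0.025,0,0],
    [-0.5,0,0,-0.02,0],
    [-0.5,0,0,-0.02,0],
    [-0.5,0,0,0,0]
  ]
}}

```text
clock: 3.85
tcp_pos: [449.0, 227.8, 163.6]
tool_rot: [-0.001, 0.735, 0.678, -0.002]
contact_force: [-0.3, 0.0, -0.7]
grip_width: 0.459
gripper_force: 20.0
```

Run:
```python
from bench import readout, optics
import cv2,numpy as np,pickle
from h import *
np.set_printoptions(precision=1,suppress=True)
s=readout.observe();print(s["tcp_pos"],s["contact_force"])
m=optics.camera_model("wrist");im=optics.read_camera("wrist");cv2.imwrite("pics/w1.png",im);pickle.dump((im,m),open("w1.pkl","wb"))
R=np.array(m["R"]);print(-R.T@np.array(m["t"]),R,m["camera_matrix"])
```

```text
[449.  227.8 163.6] [-0.3  0.  -0.7]
[457.2 309.5 363. ] [[ 1.  -0.1 -0. ]
 [-0.1 -1.   0.3]
 [-0.  -0.3 -1. ]] [[309.7   0.  251.6]
 [  0.  309.7 190.7]
 [  0.    0.    1. ]]
```

View pics/w1.png

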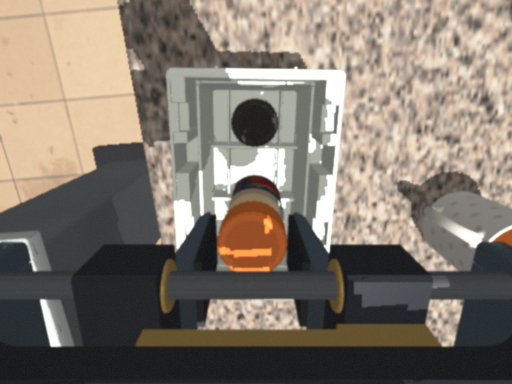

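Run:
```python
import pickle;from h import *
np.set_printoptions(precision=1,suppress=True)
im,m=pickle.load(open("w1.pkl","rb"))
a,b=onz(m,(168,69),118),onz(m,(346,70),118);print(a,b,np.linalg.norm(a-b))
d=(b-a)/np.linalg.norm(b-a);yaw=np.arctan2(d[1],d[0]);print(np.degrees(yaw),(a+b)/2+rz(yaw)@np.array([0,-100,-118]))
for u in((222,255),(278,255)):print(onz(m,u,4))
```

```text
[396.2 334.6 118. ] [527.2 323.  118. ] 131.51605563646015
-5.0489618194003505 [452.9 229.2   0. ]
[401.4 118.2   4. ]
[473.5 112.4   4. ]
```

>>> {"fn": "send_rows", "kwargs": {
  "motion": [
    [-0.5,0,0,-0.04,0],
    [-0.5,0,0,-0.04,0],
    [-0.5,0,0,-0.013,0],
    [-0.5,0,0,-0.005,0],
    [-0.5,0,0,0,0],
    [0.3,0,0,0,0],
    [0.3,0,0,0,0],
    [0.3,0,0,0.03,0],
    [0.3,0,0,0.05,0],
    [0.3,0,0,0.06,0]
  ]
}}

```text
clock: 5.15
tcp_pos: [450.0, 228.2, 207.9]
tool_rot: [-0.0, 0.736, 0.678, -0.001]
contact_force: [1.3, 0.8, -0.4]
grip_width: 0.651
gripper_force: 0.0
```

>>> {"fn": "send_rows", "kwargs": {
  "motion": [
    [1,0,-0.04,0.02,-0.016],
    [1,0,-0.055,0,0],
    [1,0,-0.06,0,0],
    [1,0,-0.06,0,0],
    [1,0.001,-0.06,0,0],
    [1,0.001,-0.06,0,0],
    [1,0.001,-0.057,0,0],
    [1,0,-0.04,-0.02,0],
    [1,0,0,-0.03,0],
    [1,0,0,-0.023,0]
  ],
  "newtons": 40
}}

```text
clock: 6.4
tcp_pos: [453.2, -204.2, 152.9]
tool_rot: [-0.0, 0.741, 0.671, 0.0]
contact_force: [-0.3, 0.5, -0.2]
grip_width: 0.998
gripper_force: 0.0
```

Run:
```python
from bench import readout, optics
import cv2,numpy as np,pickle
from h import *
np.set_printoptions(precision=1,suppress=True)
s=readout.observe();print(s["tcp_pos"],s["contact_force"])
m=optics.camera_model("wrist");im=optics.read_camera("wrist");t=optics.read_camera("top");pickle.dump((im,m,t),open("w2.pkl","wb"))
c=cv2.resize(t[195:270,180:280],(400,300),interpolation=cv2.INTER_CUBIC)
cv2.imwrite("pics/w2.png",np.hstack([cv2.resize(im,(400,300)),c]))
```

```text
[ 453.2 -204.2  152.9] [-0.3  0.5 -0.2]
```

View pics/w2.png

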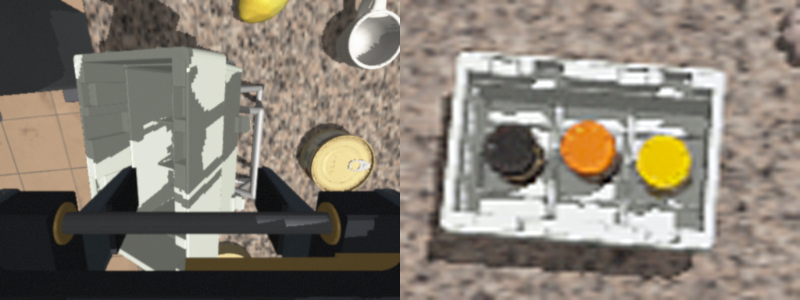

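>>> {"fn": "send_rows", "kwargs": {
  "motion": [
    [-0.8,0,0,0,0],
    [-0.8,0,0,0,0],
    [-0.8,0,0,0,0],
    [-0.8,0,0,0,0],
    [-0.8,0,0,0.006,0],
    [-0.8,0,0,0.008,0],
    [-0.8,0,0,0.01,0],
    [-0.8,0,0,0.01,0],
    [-0.8,0,0,0.01,0],
    [-0.8,0,0,0.01,0]
  ],
  "newtons": 15
}}

```text
clock: 7.75
tcp_pos: [453.6, -203.6, 208.3]
tool_rot: [0.0, 0.741, 0.672, 0.0]
contact_force: [-0.2, -0.3, 1.0]
grip_width: 0.101
gripper_force: 0.0
```

Run:
```python
from bench import readout, optics
import cv2,numpy as np
s=readout.observe();print(s["tcp_pos"],s["contact_force"],s["ft_torque"],s["grip_width"]*91)
t=optics.read_camera("top");u=optics.read_camera("scene")
cv2.imwrite("pics/w3.png",np.hstack([cv2.resize(t[170:290,300:460],(400,300)),cv2.resize(u[145:265,290:450],(400,300))]))
```

```text
[ 453.58321811 -203.56739487  208.34033523] [-0.24140993 -0.31520069  1.04617136] [-0.00917245 -0.04210753  0.056808  ] 9.194512048036918
```

View pics/w3.png

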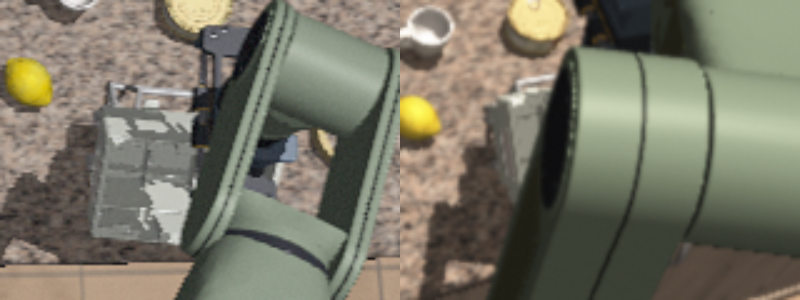

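Run:
```python
from bench import readout, optics
import cv2,numpy as np,pickle
m=optics.camera_model("wrist");im=optics.read_camera("wrist");pickle.dump((im,m),open("w4.pkl","wb"))
R=np.array(m["R"]);print(-R.T@np.array(m["t"]))
t=optics.read_camera("top")
cv2.imwrite("pics/w4.png",np.hstack([im,cv2.resize(t[200:280,325:395],(288,384),interpolation=cv2.INTER_CUBIC)]))
```

```text
[ 462.56719988 -122.45782194  408.38561884]
```

View pics/w4.png

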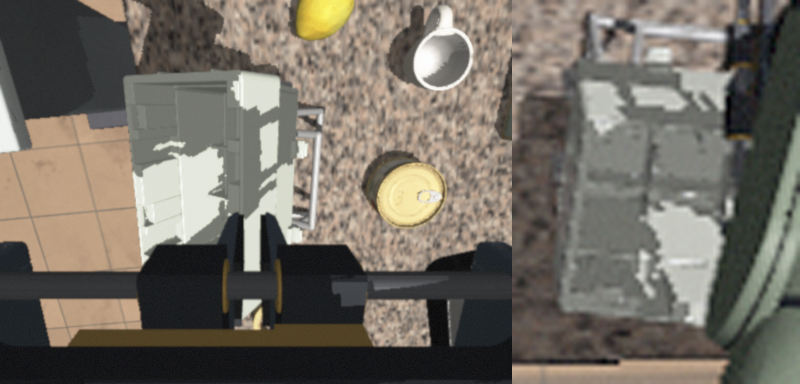

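Run:
```python
import pickle;from h import *
np.set_printoptions(precision=1,suppress=True)
im,m=pickle.load(open("w4.pkl","rb"))
print(onz(m,(125,77),114),"exp 350 -95"); print(onz(m,(239,73),191),"exp 460 -100");print(onz(m,(410,195),70),onz(m,(365,195),40))
```

```text
[352.2 -93.9 114. ] exp 350 -95
[ 456.2 -106.3  191. ] exp 460 -100
[ 633.3 -247.    70. ] [ 592.5 -252.4   40. ]
```

>>> {"fn": "send_rows", "kwargs": {
  "motion": [
    [0.6,0,0,0,0],
    [0.6,0,0,0,0],
    [0.6,0,0,-0.02,0],
    [0.6,0,0,-0.02,0],
    [0.6,0,0,-0.019,0],
    [0.2,0,0,0,0],
    [-0.2,0,0,0,0],
    [-0.4,0,0,0,0],
    [-0.5,0,0,0,0],
    [-0.5,0,0,0,0]
  ],
  "newtons": 40
}}

```text
clock: 9.2
tcp_pos: [452.7, -203.4, 148.8]
tool_rot: [-0.0, 0.741, 0.672, -0.0]
contact_force: [-3.8, 1.2, 2.4]
grip_width: 0.253
gripper_force: 1.8
```

>>> {"fn": "send_rows", "kwargs": {
  "motion": [
    [-1,0.005,0,0.002,0],
    [-1,0.006,0,0.003,0],
    [-1,0.006,0,0.003,0],
    [-1,0.006,0,0.003,0],
    [-1,0.006,0,0.003,0],
    [-1,0.006,0,0.003,0],
    [-1,0.006,0,0.002,0],
    [-1,0.005,0,0.002,0],
    [-1,0.004,0,0.001,0],
    [-1,0,0,0,0]
  ],
  "newtons": 40
}}

```text
clock: 10.45
tcp_pos: [503.7, -203.5, 170.4]
tool_rot: [-0.0, 0.741, 0.672, 0.0]
contact_force: [-2.3, -1.5, -3.0]
grip_width: 0.152
gripper_force: 39.0
```

Run:
```python
from bench import readout, optics
import cv2,numpy as np,pickle
s=readout.observe();print(s["tcp_pos"],s["contact_force"],s["ft_torque"],s["grip_width"]*91,s["gripper_force"])
m=optics.camera_model("wrist");im=optics.read_camera("wrist");pickle.dump((im,m),open("w5.pkl","wb"))
g=cv2.cvtColor(im,cv2.COLOR_BGR2GRAY);print(g[60:200:14,100:340:12])
```

```text
[ 503.72546169 -203.47713607  170.40160236] [-2.31568615 -1.52951895 -3.01225196] [-0.50547769  0.32259649  0.00537772] 13.867044183871073 38.96608294453472
[[130  58  84  54  49  61  51  62  94  65  61  71 143 145 143 120 122 102
   89 134]
 [123 122 123 124 124 122 123 122 121 122 119 118 246 248  82  60 147 152
  140 159]
 [142  78  83  80  78  78  79  79  81  81  79  78 125 230 112  60 137 119
  105 115]
 [ 90  86  85  86 125  84 126 126 126 125 128 127 132 248 114  72 154  97
  107 115]
 [ 99  85  86  84 124  84 123 127 127 127 128 129 245 241 108  83 162 126
  113 145]
 [121  85  86  88 116  93 124 125 126 127 126 126 125 131  77  48 112 106
  157 134]
 [109  86  85  84  95 113 125 124 125 127 126 128 128 126 112  75 102 158
  137 143]
 [119  86  86  85  84 123 128 126 126 126 127 127 126 125  82 118 129 152
   90 161]
 [122  84  84  86  86 227 158 124 124 120 120 123 120 114  82 136  82 107
  152 144]
 [122  87  86  85 130 243 232 245 245 246 246 126 119 125 154 155 143 119
  152 105]]
```

>>> {"fn": "send_rows", "kwargs": {
  "motion": [
    [-1,0,0,0.025,0],
    [-1,-0.005,0,0.035,0.03],
    [-1,-0.01,0.037,0.01,0.17],
    [-1,-0.011,0.037,0,0.17],
    [-1,-0.011,0.037,0,0.17],
    [-1,-0.011,0.037,0,0.17],
    [-1,-0.011,0.037,0,0.17],
    [-1,-0.011,0.037,0,0.17],
    [-1,-0.011,0.037,0,0.17],
    [-1,-0.011,0.037,0,0.17]
  ]
}}

```text
clock: 11.75
tcp_pos: [411.4, 94.8, 241.0]
tool_rot: [0.001, 0.136, 0.991, 0.002]
contact_force: [0.0, 0.4, -2.2]
grip_width: 0.15
gripper_force: 39.5
```

>>> {"fn": "send_rows", "kwargs": {
  "motion": [
    [-1,0.002,0,-0.02,0.136],
    [-1,0.002,0,-0.03,0.136],
    [-1,0,0,-0.035,0],
    [-1,0,0,-0.035,0],
    [-1,0,0,-0.025,0],
    [-1,0,0,-0.01,0],
    [-1,0,0,-0.003,0],
    [-1,0,0,-0.003,0],
    [-1,0,0,-0.003,0],
    [-1,0,0,0,0]
  ]
}}

```text
clock: 13.0
tcp_pos: [417.8, 94.6, 79.6]
tool_rot: [0.003, 0.004, 1.0, 0.002]
contact_force: [-3.0, 6.1, 14.8]
grip_width: 0.15
gripper_force: 40.0
```

Run:
```python
from bench import readout, optics
import cv2,numpy as np,pickle
s=readout.observe();print(s["tcp_pos"],s["contact_force"],s["tool_rot"])
m=optics.camera_model("wrist");im=optics.read_camera("wrist");pickle.dump((im,m),open("w6.pkl","wb"))
R=np.array(m["R"]);print(-R.T@np.array(m["t"]))
t=optics.read_camera("top")
cv2.imwrite("pics/w6.png",np.hstack([im,cv2.resize(t[190:286,240:312],(288,384),interpolation=cv2.INTER_CUBIC)]))
```

```text
[417.76419461  94.58973692  79.61984909] [-2.98150917  6.05764609 14.79612974] [0.00267429 0.00440094 0.999984   0.00234259]
[335.83241827  94.3361423  278.71591793]
```

View pics/w6.png

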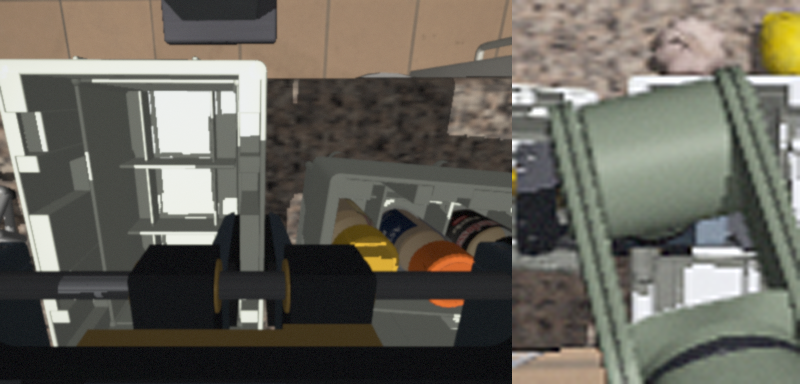

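>>> {"fn": "send_rows", "kwargs": {
  "motion": [
    [0,0,0,0,0],
    [0,0,0,0,0],
    [0,0,0,0.03,0],
    [0,0,0,0.04,0],
    [0,0,-0.02,0,-0.185],
    [0,0,-0.02,0,-0.185],
    [0,0,-0.02,0,-0.185],
    [0,0,-0.02,0,-0.185],
    [0,0,-0.02,0,-0.185],
    [0,0,-0.02,0,-0.185]
  ]
}}

```text
clock: 14.35
tcp_pos: [415.4, -28.4, 146.4]
tool_rot: [-0.0, 0.532, 0.846, -0.0]
contact_force: [0.2, 0.6, 0.5]
grip_width: 0.5
gripper_force: 0.0
```

Run:
```python
import pickle;from h import *
np.set_printoptions(precision=1,suppress=True)
im,m=pickle.load(open("w6.pkl","rb"))
for u in((0,60),(266,62),(24,75),(240,83)):print(u,onz(m,u,118))
```

```text
(0, 60) [318.1 -25.2 118. ]
(266, 62) [320.1 102.2 118. ]
(24, 75) [324.9 -15.3 118. ]
(240, 83) [329.6  89.5 118. ]
```

>>> {"fn": "send_rows", "kwargs": {
  "motion": [
    [0,0,0,0,-0.185],
    [0,0,0,0,-0.185],
    [0,0,0,0,-0.185],
    [0,0,0,0,-0.185],
    [0,0,0,0,-0.185],
    [0,0,0,0,-0.185],
    [0,0,0,0,-0.185],
    [0,0,0,0,-0.185],
    [0,0,0,0,-0.185],
    [0,0,0,0,-0.185]
  ]
}}

```text
clock: 15.6
tcp_pos: [415.4, -27.8, 146.4]
tool_rot: [0.0, 0.996, 0.084, -0.0]
contact_force: [-0.5, 0.5, 0.0]
grip_width: 0.496
gripper_force: 0.0
```

Run:
```python
import pickle;from h import *
from bench import readout,optics
np.set_printoptions(precision=3,suppress=True)
s=readout.observe();print(s["tcp_pos"],s["tool_rot"],s["joint_pos"],s["contact_force"])
m=optics.camera_model("wrist");im=optics.read_camera("wrist");pickle.dump((im,m),open("w7.pkl","wb"))
# rim corners by bright mask
g=cv2.cvtColor(im,cv2.COLOR_BGR2GRAY)
k=((g>170)*255).astype(np.uint8);k[230:]=0
n,l,st,c=cv2.connectedComponentsWithStats(k)
for i in np.argsort(-st[1:,4])[:5]+1:print(st[i],c[i])
i=np.argmax(st[1:,4])+1;p=np.argwhere(l==i)[:,::-1]
for d in((-1,-1),(1,-1)):
    q=p[np.argmax(p@np.array(d))];print(q,onz(m,q,118))
```

```text
[415.418 -27.792 146.402] [ 0.     0.996  0.084 -0.   ] [-0.094  0.102  1.958 -0.001  1.082  1.308] [-0.45   0.51   0.028]
[  85   35  199  144 5267] [172.903  95.608]
[   0   30   52  191 2987] [ 32.708 126.777]
[ 177   86   52   54 2185] [201.863 112.512]
[ 270    5   45   60 1973] [292.127  35.059]
[ 150  131   81   35 1675] [188.169 150.161]
[92 36] [517.622  97.688 118.   ]
[279  71] [517.026 -29.677 118.   ]
```

>>> {"fn": "send_rows", "kwargs": {
  "motion": [
    [0,0.0025,0.003,0,-0.176],
    [0,0,0,-0.03,0],
    [0,0,0,-0.03,0],
    [0,0,0,-0.0065,0],
    [-1,0,0,0,0],
    [-1,0,0,0,0],
    [-1,0,0,0,0],
    [-1,0,0,0.015,0],
    [-1,0,0,0.025,0],
    [-1,0,0,0.02,0]
  ],
  "newtons": 40
}}

```text
clock: 16.9
tcp_pos: [417.9, -24.7, 140.9]
tool_rot: [0.0, 1.0, -0.0, 0.0]
contact_force: [0.8, -0.2, -2.5]
grip_width: 0.146
gripper_force: 40.1
```

```bash
cat > look.py <<'E'
import pickle,sys;from h import *
from bench import readout,optics
np.set_printoptions(precision=3,suppress=True)
s=readout.observe();q=s["tool_rot"]
print(s["clock"],s["tcp_pos"],"psi",np.degrees(2*np.arctan2(q[2],q[1]))-90,"F",s["contact_force"],"T",s["ft_torque"],s["grip_width"]*91,s["gripper_force"],"j6",s["joint_pos"][5])
out={}
for n in sys.argv[2:]:
    m=optics.camera_model(n);out[n]=(optics.read_camera(n),m)
pickle.dump(out,open(sys.argv[1]+".pkl","wb"))
E
python3 look.py a1 wrist
```

```text
16.9 [417.912 -24.672 140.943] psi -90.04438253010072 F [ 0.761 -0.236 -2.496] T [-0.186 -0.028 -0.018] 13.25184212470596 40.11027753353119 j6 1.4857792784854333
```

>>> {"fn": "send_rows", "kwargs": {
  "motion": [
    [-0.66,0,0,0,0],
    [-0.64,0,0,0,0],
    [-0.62,0,0,0,0],
    [-0.6,0,0,0,0],
    [-0.58,0,0,0,0],
    [-0.58,0,0,0,0],
    [-0.58,0,0,0,0],
    [-0.58,0,0,0,0],
    [-0.58,0,0,0,0],
    [-0.58,0,0,0,0]
  ]
}}

```text
clock: 18.2
tcp_pos: [418.1, -24.5, 140.1]
tool_rot: [0.0, 1.0, -0.001, 0.0]
contact_force: [-0.9, 0.8, -0.5]
grip_width: 0.209
gripper_force: 0.0
```

```bash
python3 look.py a2 wrist
python3 - <<'E'
import pickle;from h import *
np.set_printoptions(precision=1,suppress=True)
ims=[]
for f in("a1","a2"):
    im,m=pickle.load(open(f+".pkl","rb"))["wrist"];ims.append(im[:300,:400])
    g=cv2.cvtColor(im,cv2.COLOR_BGR2GRAY);k=((g>170)*255).astype(np.uint8);k[230:]=0
    n,l,st,c=cv2.connectedComponentsWithStats(k)
    i=np.argmax(st[1:,4])+1;p=np.argwhere(l==i)[:,::-1]
    for d in((-1,-1),(1,-1)):
        q=p[np.argmax(p@np.array(d))];c0,dd=ray(m,q);print(f,q,c0+dd*(518-c0[0])/dd[0])
cv2.imwrite("pics/a12.png",np.hstack(ims))
E
```

```text
18.2 [418.053 -24.545 140.06 ] psi -90.06812463612827 F [-0.915  0.789 -0.458] T [ 0.029  0.029 -0.019] 19.014146826107925 0.0 j6 1.485998645927512
a1 [ 8 62] [518.  100.4 169.2]
a1 [260  61] [518.  -29.  171.8]
a2 [87 67] [518.   73.  142.5]
a2 [280  69] [518.  -42.9 126.3]
```

View pics/a12.png

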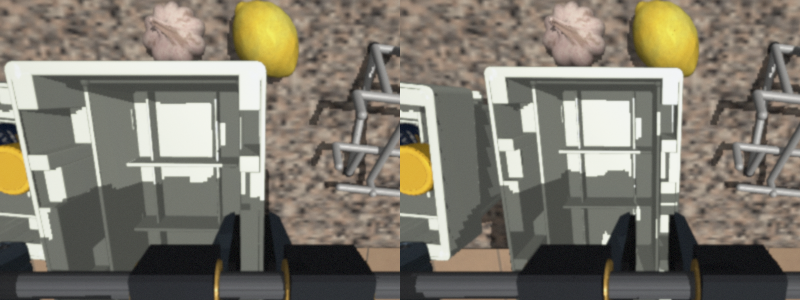

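Run:
```python
import pickle;from h import *
np.set_printoptions(precision=1,suppress=True)
im,m=pickle.load(open("a2.pkl","rb"))["wrist"]
for u in((86,67),(282,69),(100,82),(262,82)):print(u,onz(m,u,118))
print(proj(m,np.array([320,-32,118.])))
```

```text
(86, 67) [520.2  85.8 118. ]
(282, 69) [518.7 -45.  118. ]
(100, 82) [510.7  77.8 118. ]
(262, 82) [510.5 -31.6 118. ]
[260.7 318.4]
```

>>> {"fn": "send_rows", "kwargs": {
  "motion": [
    [-0.3,0.008,0.005,0.015,0.173],
    [-0.3,0.011,0.005,0,0.173],
    [-0.3,0.011,0.005,0,0.173],
    [-0.3,0.011,0.005,0,0.173],
    [-0.3,0.011,0.005,0,0.173],
    [-0.3,0.011,0.005,0,0.173],
    [-0.3,0.011,0.005,0,0.173],
    [-0.3,0.011,0.005,0,0.173],
    [-0.3,0.0125,0.005,0,0.173],
    [-0.3,0,0,-0.02,0.003]
  ],
  "newtons": 40
}}

```text
clock: 19.5
tcp_pos: [517.8, 20.8, 136.0]
tool_rot: [0.001, 0.711, 0.703, 0.002]
contact_force: [0.4, -0.1, -0.4]
grip_width: 0.346
gripper_force: 0.0
```

```bash
python3 look.py a3 wrist
python3 - <<'E'
import pickle;from h import *
np.set_printoptions(precision=1,suppress=True)
im,m=pickle.load(open("a3.pkl","rb"))["wrist"]
print(proj(m,np.array([519.5,20,118.])),proj(m,np.array([420,87,118.])),proj(m,np.array([420,-46,118.])),proj(m,np.array([520,87,118.])),proj(m,np.array([320,87,118.])))
R=np.array(m["R"]);print(-R.T@np.array(m["t"]))
E
```

```text
19.5 [517.77   20.791 135.954] psi -0.6034887679993091 F [ 0.439 -0.116 -0.415] T [-0.108 -0.035  0.022] 31.507696775378438 0.0 j6 0.02838053305572063
[253.1 212.6] [107.3 122.9] [131.1 290.5] [252.9 121.2] [-38.3 124.6]
[518.6 102.4 335.5]
```

>>> {"fn": "send_rows", "kwargs": {
  "motion": [
    [-0.3,-0.002,0,-0.025,0],
    [-0.3,0,0,-0.022,0],
    [-0.3,0,0,-0.006,0],
    [-1,0,0,0,0],
    [-1,0,0,0,0],
    [-1,0,0,0,0],
    [-1,0,0,0.02,0],
    [-1,0,0,0.02,0],
    [-1,0,0,0.02,0],
    [-1,0,0,0,0]
  ],
  "newtons": 45
}}

```text
clock: 20.8
tcp_pos: [514.5, 20.5, 143.4]
tool_rot: [0.001, 0.711, 0.703, 0.001]
contact_force: [0.2, 0.4, -3.5]
grip_width: 0.074
gripper_force: 45.8
```

```bash
python3 look.py a4 wrist top
```

```text
20.8 [514.546  20.482 143.363] psi -0.687526703423643 F [ 0.187  0.431 -3.482] T [-0.05  -0.304 -0.003] 6.697038306013437 45.79925267316867 j6 0.02943312573355189
```

>>> {"fn": "send_rows", "kwargs": {
  "motion": [
    [-1,0,0,0.04,0],
    [-1,-0.01,0,0.045,0.07],
    [-1,-0.025,0.04,0.01,0.167],
    [-1,-0.027,0.042,0,0.167],
    [-1,-0.027,0.042,0,0.167],
    [-1,-0.027,0.042,0,0.167],
    [-1,-0.027,0.042,0,0.167],
    [-1,-0.027,0.042,0,0.167],
    [-1,-0.027,0.042,0,0.167],
    [-1,-0.027,0.042,0,0.167]
  ]
}}

```text
clock: 22.15
tcp_pos: [288.0, 355.3, 235.8]
tool_rot: [-0.001, 0.085, 0.996, -0.001]
contact_force: [0.2, 0.2, -3.1]
grip_width: 0.073
gripper_force: 46.0
```

```bash
python3 look.py a5 wrist top
python3 - <<'E'
import pickle;from h import *
np.set_printoptions(precision=1,suppress=True)
im,m=pickle.load(open("w6.pkl","rb"))
for u in((330,77),(400,78)):print("edge",onz(m,u,0))
g=cv2.cvtColor(im,cv2.COLOR_BGR2GRAY).astype(int);print(g[66:92,290])
E
```

```text
22.15 [287.962 355.27  235.782] psi 80.19150300434052 F [ 0.215  0.244 -3.076] T [ 0.381 -0.304 -0.015] 6.628333067127052 45.972476801835 j6 -0.53531642585678
edge [320.9 162.2   0. ]
edge [322.3 221.8   0. ]
[135 132 135 133 132 133 130 130 127 127 128 120  83  52  44  51  51  50
  57  54  50  55  62  62  65  68]
```

>>> {"fn": "send_rows", "kwargs": {
  "motion": [
    [-1,0.005,0,-0.03,0.094],
    [-1,0,0,-0.04,0],
    [-1,0,0,-0.04,0],
    [-1,0,0,-0.022,0],
    [-1,0,0,-0.005,0],
    [-1,0,0,-0.005,0],
    [-1,0,0,-0.003,0],
    [-1,0,0,-0.003,0],
    [-1,0,0,-0.003,0],
    [-1,0,0,0,0]
  ]
}}

```text
clock: 23.5
tcp_pos: [295.1, 355.0, 86.4]
tool_rot: [0.001, 0.041, 0.999, 0.001]
contact_force: [-0.6, 2.5, 1.4]
grip_width: 0.072
gripper_force: 44.7
```

```bash
python3 look.py a6 wrist top scene
```

```text
23.5 [295.069 355.037  86.419] psi 85.28490548135457 F [-0.634  2.54   1.419] T [ 0.412 -0.22   0.023] 6.577962773257527 44.70853507518768 j6 -0.635828123499614
```

>>> {"fn": "send_rows", "kwargs": {
  "motion": [
    [-1,-0.0026,0,-0.0018,0],
    [-1,-0.0026,0,-0.0013,0],
    [-1,-0.0026,0,-0.0013,0],
    [-1,-0.0026,0,-0.0014,0],
    [-1,-0.0026,0,-0.0014,0],
    [-1,-0.0026,0,-0.0015,0],
    [-1,-0.0026,0,-0.0016,0],
    [-1,-0.0026,0,-0.0016,0],
    [-1,-0.0026,0,-0.0017,0],
    [-1,0,0,0,0]
  ]
}}

```text
clock: 24.9
tcp_pos: [270.7, 355.8, 74.6]
tool_rot: [-0.0, 0.042, 0.999, 0.002]
contact_force: [-5.2, 0.6, 19.2]
grip_width: 0.068
gripper_force: 45.0
```

```bash
python3 look.py a7 wrist
python3 - <<'E'
import pickle;from h import *
np.set_printoptions(precision=1,suppress=True)
for f in("a5","a6","a7"):
    im,m=pickle.load(open(f+".pkl","rb"))["wrist"];g=cv2.cvtColor(im,cv2.COLOR_BGR2GRAY)
    k=((g>165)*255).astype(np.uint8);k[230:]=0
    n,l,st,c=cv2.connectedComponentsWithStats(k)
    for i in (np.argsort(-st[1:,4])[:4]+1):print(f,st[i],c[i])
    R=np.array(m["R"]);print(-R.T@np.array(m["t"]))
ims=[pickle.load(open(f+".pkl","rb"))["wrist"][0] for f in("a6","a7")]
cv2.imwrite("pics/a67.png",np.hstack([cv2.resize(i,(400,300)) for i in ims]))
E
```

```text
24.9 [270.66  355.826  74.643] psi 85.17217338615396 F [-5.223  0.6   19.24 ] T [0.218 0.257 0.046] 6.1883956617613 45.00615477561951 j6 -0.5953969983948915
a5 [   0  124  187  106 7464] [118.1 165.6]
a5 [   0    0   88   98 5400] [44. 52.]
a5 [ 189  161   57   54 1457] [217.7 193.8]
a5 [482   0   5  61 142] [483.9  29.9]
[208.6 369.4 435.4]
a6 [   0  126  200  104 8123] [116.2 165.6]
a6 [ 179  162   66   54 1776] [210.4 193. ]
a6 [187 144  25  13 273] [198.8 149.5]
a6 [460  93  10  17 147] [464.6 101.2]
[214.2 361.4 285.9]
a7 [   0  126  204   31 4112] [ 99.3 139.8]
a7 [ 114  161   60   69 2786] [149.9 195.9]
a7 [ 178  181   65   48 1855] [211.7 205.1]
a7 [  61  161   45   69 1495] [ 91.1 194.3]
[190.1 361.9 274.2]
```

```bash
python3 look.py a8 scene top
python3 - <<'E'
import pickle;from h import *
A=pickle.load(open("a8.pkl","rb"));c=np.array([275,259,90.])
pa=[]
for n in("scene","top"):
    im,m=A[n];u=proj(m,c).astype(int);print(n,u)
    x0=max(0,u[0]-60);y0=max(0,min(384-90,u[1]-45));print(x0,y0);pa.append(cv2.resize(im[y0:y0+90,x0:x0+120],(400,300),interpolation=cv2.INTER_CUBIC))
t=cv2.imread("pics/a67.png");cv2.imwrite("pics/a8.png",np.vstack([t,np.hstack(pa)]))
E
```

```text
24.95 [270.695 355.865  74.68 ] psi 85.17413585123859 F [-5.541  1.045 17.795] T [ 0.233  0.26  -0.032] 6.181191313326849 45.00591337680817 j6 -0.5954084160630998
scene [232 289]
172 244
top [216 292]
156 247
```

View pics/a8.png

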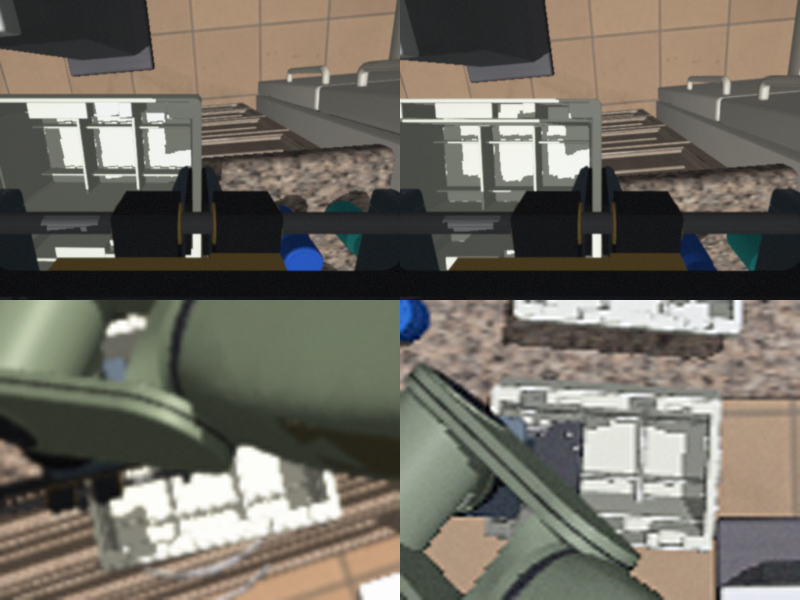

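Run:
```python
import pickle;from h import *
np.set_printoptions(precision=1,suppress=True)
m=pickle.load(open("a8.pkl","rb"))["top"][1];w=pickle.load(open("a7.pkl","rb"))["wrist"][1];w6=pickle.load(open("a6.pkl","rb"))["wrist"][1]
def corner(P,a,x,y,z,zg=102,yg=-96.5,h=np.radians(175.2)):
    a=np.radians(a);c,s=np.cos(a),np.sin(a);z-=zg;y-=yg
    return P+rz(h)@np.array([x*c+z*s,y,-x*s+z*c])
P7=np.array([270.7,355.8,93.6]);P6=np.array([295.1,355,105.4])
for a in(0,6,10,13,16):
    print(a,"top",proj(m,corner(P7,a,-67,100,118)),proj(m,corner(P7,a,67,100,118)),"wrist nearcorner",proj(w,corner(P7,a,67,-100,118)),"inner",proj(w,corner(P7,a,53,-93,118)),"floor",proj(w,corner(P7,a,46,-87,4)))
print("a6",proj(w6,corner(P6,0,67,-100,118)),proj(w6,corner(P6,0,53,-93,118)),proj(w6,corner(P6,0,46,-87,4)))
```

```text
0 top [251.5 275.8] [248.4 322.8] wrist nearcorner [258.4 125.8] inner [245.1 152.4] floor [240.6 138.8]
6 top [251.4 276.5] [248.4 323.1] wrist nearcorner [258.1 122.2] inner [245.3 148.2] floor [240.8 149.7]
10 top [251.3 277. ] [248.4 323.2] wrist nearcorner [257.9 120.7] inner [245.4 146.1] floor [241.  157.1]
13 top [251.3 277.5] [248.4 323.1] wrist nearcorner [257.7 120.1] inner [245.5 144.9] floor [241.1 162.6]
16 top [251.2 278.1] [248.5 323. ] wrist nearcorner [257.6 119.8] inner [245.5 144. ] floor [241.2 168.2]
a6 [258.5 125.9] [245.2 152.6] [240.9 138.7]
```

Run:
```python
import pickle;from h import *
np.set_printoptions(precision=1,suppress=True)
A,w6=pickle.load(open("a6.pkl","rb"))["wrist"];B,w=pickle.load(open("a7.pkl","rb"))["wrist"]
ga,gb=[cv2.cvtColor(i,cv2.COLOR_BGR2GRAY) for i in(A,B)]
mk=np.zeros_like(ga);mk[115:235,10:235]=255
p=cv2.goodFeaturesToTrack(ga,40,.05,8,mask=mk)
q,s,e=cv2.calcOpticalFlowPyrLK(ga,gb,p,None,winSize=(25,25),maxLevel=3)
r,_,_=cv2.calcOpticalFlowPyrLK(gb,ga,q,None,winSize=(25,25),maxLevel=3)
for a,b,c in zip(p[:,0],q[:,0],r[:,0]):
    if np.hypot(*(a-c))<1:print(a,b-a)
def corner(P,a,x,y,z,zg=102,yg=-96.5,h=np.radians(175.2)):
    a=np.radians(a);c,s=np.cos(a),np.sin(a);z-=zg;y-=yg
    return P+rz(h)@np.array([x*c+z*s,y,-x*s+z*c])
P7=np.array([270.7,355.8,93.6]);P6=np.array([295.1,355,105.4])
for X in((27,-30,36),(-27,-30,4),(27,-86,4),(27,30,4),(67,0,118),(27,30,36),(-27,30,36)):
    u=proj(w6,corner(P6,0,*X));print(X,u,[proj(w,corner(P7,a,*X))-u for a in(5,9,13,17)])
```

```text
[ 97. 160.] [ 0.7 -0.6]
[168. 132.] [4.5 0.2]
[110. 132.] [7.  0.1]
[105. 221.] [-4.3 11. ]
[169. 149.] [ 4.  -2.4]
[ 32. 132.] [10.2  0.3]
[198. 127.] [3.8 0.3]
[119. 223.] [-3.6 21. ]
[212. 195.] [-0.  1.]
[ 74. 165.] [ 1.3 -0.6]
[119. 132.] [7.  0.1]
[ 38. 150.] [9.8 5.5]
[209. 165.] [ 0.5 -3.7]
[185. 209.] [-1.9  9.5]
[125. 211.] [ 0.1 20.6]
[190. 191.] [-1.  10.4]
(27, -30, 36) [169.7 167.2] [array([0.9, 6.6]), array([ 1.8, 11.9]), array([ 2.5, 17.2]), array([ 3.1, 22.7])]
(-27, -30, 4) [182.3 215. ] [array([-0.2,  9.5]), array([-0.4, 17. ]), array([-0.6, 24.5]), array([-1., 32.])]
(27, -86, 4) [240.  159.7] [array([-0.1,  8.9]), array([ 0., 16.]), array([ 0.1, 23.2]), array([ 0.2, 30.4])]
(27, 30, 4) [112.6 159.6] [array([1.8, 9.2]), array([ 3.2, 16.3]), array([ 4.4, 23.5]), array([ 5.4, 30.7])]
(67, 0, 118) [ 66.7 125.8] [array([ 5.6, -2.9]), array([10.2, -4.5]), array([14.7, -5.5]), array([19.1, -5.8])]
(27, 30, 36) [ 95.7 167.2] [array([1.9, 6.8]), array([ 3.5, 12.1]), array([ 4.9, 17.4]), array([ 6. , 22.9])]
(-27, 30, 36) [104.8 228.5] [array([-0.7,  7.8]), array([-1.3, 13.6]), array([-2.1, 19.5]), array([-3. , 25.4])]
```

>>> {"fn": "send_rows", "kwargs": {
  "motion": [
    [-1,-0.0016,0,-0.001,0],
    [-1,-0.0025,0,-0.0016,0],
    [-1,-0.0025,0,-0.0017,0],
    [-1,0,0,0,0],
    [-1,0,0,0,0],
    [-1,0,0,0.01,0],
    [-1,0,0,0.025,0],
    [-1,0,0,0.035,0],
    [-1,0,0,0.01,0],
    [-1,0,0,0,0]
  ],
  "newtons": 28
}}

```text
clock: 26.3
tcp_pos: [264.2, 354.1, 147.6]
tool_rot: [-0.0, 0.042, 0.999, -0.0]
contact_force: [0.7, 0.4, -3.5]
grip_width: 0.078
gripper_force: 29.6
```

```bash
cat > tilt.py <<'E'
import pickle,sys;from h import *
from scipy.optimize import least_squares
np.set_printoptions(precision=1,suppress=True)
# relative tilt from level picture a6: track, then triangulated near rim shift
A,w6=pickle.load(open("a6.pkl","rb"))["wrist"];B,w=pickle.load(open(sys.argv[1]+".pkl","rb"))["wrist"]
ga,gb=[cv2.cvtColor(i,cv2.COLOR_BGR2GRAY) for i in(A,B)]
mk=np.zeros_like(ga);mk[115:235,5:180]=255
p=cv2.goodFeaturesToTrack(ga,40,.05,6,mask=mk)
q,s,e=cv2.calcOpticalFlowPyrLK(ga,gb,p,None,winSize=(25,25),maxLevel=3)
r,_,_=cv2.calcOpticalFlowPyrLK(gb,ga,q,None,winSize=(25,25),maxLevel=3)
for a,b,c in zip(p[:,0],q[:,0],r[:,0]):
    if np.hypot(*(a-c))<1:print(a,b-a,end=";")
E
python3 look.py b1 wrist; python3 tilt.py b1
```

```text
26.3 [264.2   354.071 147.641] psi 85.23570545326015 F [ 0.692  0.426 -3.531] T [ 0.516 -0.115  0.008] 7.129866937139271 29.619862362742424 j6 -0.5843420925979641
[172. 221.] [19.6  5.4];[179. 163.] [24.3  4.3];[110. 132.] [23.9  1. ];[105. 221.] [26.9  5. ];[ 32. 132.] [42.8  1.8];[ 74. 165.] [28.   3.3];[119. 132.] [23.8  0.9];[ 38. 150.] [41.6 -2. ];[135. 224.] [21.4  2.6];[169. 214.] [20.2  5.1];[ 97. 215.] [28.   4.7];[125. 165.] [28.9  3.7];[ 84. 156.] [27.3  3.5];[105. 212.] [28.1  5.4];
```

>>> {"fn": "send_rows", "kwargs": {
  "motion": [
    [-1,0,0,0,0],
    [-1,0,0,0,0],
    [-1,0,0,0,0],
    [-1,0,0,0,0],
    [-1,0.01,0,0.01,0],
    [-1,0.02,0,0.02,0],
    [-1,0.02,0,0.03,0],
    [-1,0.02,0,0.03,0],
    [-1,0,0,0,0],
    [-1,0,0,0,0]
  ],
  "newtons": 60
}}

```text
clock: 27.6
tcp_pos: [333.6, 353.9, 237.1]
tool_rot: [-0.001, 0.042, 0.999, -0.001]
contact_force: [-0.3, -0.5, -2.8]
grip_width: 0.069
gripper_force: 59.4
```

```bash
python3 look.py b2 wrist top; python3 tilt.py b2
```

```text
27.6 [333.639 353.908 237.128] psi 85.23544770630167 F [-0.293 -0.535 -2.785] T [ 0.24  -0.102 -0.034] 6.289765416154535 59.38726304098964 j6 -0.6971251593552179
[172. 221.] [10.9  7.4];[179. 163.] [14.4  3.1];[110. 132.] [18.  1.];[105. 221.] [14.7  8.8];[ 32. 132.] [31.8  1.7];[ 90. 157.] [23.2  4.6];[ 74. 165.] [18.8  4.7];[119. 132.] [18.   1.1];[ 38. 150.] [30.7 -1.6];[169. 214.] [11.4  7.1];[122. 187.] [16.5  1.2];[ 97. 215.] [15.8  7.8];[125. 165.] [18.2  4.5];[121. 178.] [18.1  2.5];[ 84. 156.] [17.1  4.6];[105. 212.] [15.9  9.3];
```

```bash
cat > fit.py <<'E'
import pickle,sys;from h import *
from scipy.optimize import least_squares
np.set_printoptions(precision=1,suppress=True)
A,w6=pickle.load(open("a6.pkl","rb"))["wrist"];B,w=pickle.load(open(sys.argv[1]+".pkl","rb"))["wrist"]
P=np.array([float(v) for v in sys.argv[2:5]])+[0,0,19];h=np.radians(float(sys.argv[5])+90)
P6=np.array([295.1,355,105.4]);h6=np.radians(175.28);zg=102
ga,gb=[cv2.cvtColor(i,cv2.COLOR_BGR2GRAY) for i in(A,B)]
mk=np.zeros_like(ga);mk[118:140,3:270]=255;mk[140:228,3:185]=255
p=cv2.goodFeaturesToTrack(ga,60,.03,5,mask=mk)
q,_,_=cv2.calcOpticalFlowPyrLK(ga,gb,p,None,winSize=(21,21),maxLevel=4)
r,_,_=cv2.calcOpticalFlowPyrLK(gb,ga,q,None,winSize=(21,21),maxLevel=4)
ok=np.hypot(*(p-r)[:,0].T)<.7;p,q=p[ok,0],q[ok,0]
def tot(u,z):   # tote coords (rel. to P) at a6, level
    return rz(-h6)@(onz(w6,u,P6[2]+z-zg)-P6)
L=[]
for u in p:
    c=[tot(u,z) for z in((118,) if u[1]<140 else (4,24,36))];L.append(c)
def pr(v,X):
    a,ro,dx,dz=v;c,s=np.cos(a),np.sin(a)
    X=np.array([X[0]*c+X[2]*s,X[1],-X[0]*s+X[2]*c])           # +x low
    c,s=np.cos(ro),np.sin(ro);X=np.array([X[0],X[1]*c-X[2]*s*-1*-1,X[1]*-s+X[2]*c]) # +y end low
    return proj(w,P+rz(h)@(X+[dx,0,dz]))
def res(v):
    return np.concatenate([min((pr(v,X)-b for X in c),key=lambda e:e@e) for b,c in zip(q,L)])
best=min((least_squares(res,[a,ro,0,0],loss="soft_l1",f_scale=1.) for a in(.1,.2,.3) for ro in(0,.06)),key=lambda o:o.cost)
e=res(best.x).reshape(-1,2);print(len(p),"tilt,roll deg",np.degrees(best.x[:2]),"dx,dz",best.x[2:],"median err",np.median(np.hypot(*e.T)),"inl",(np.hypot(*e.T)<2).sum())
E
sed -i 's/X\[1\]\*c-X\[2\]\*s\*-1\*-1/X[1]*c+X[2]*s/' fit.py
python3 fit.py a7 270.7 355.8 74.6 85.2; python3 fit.py b1 264.2 354.1 147.6 85.2; python3 fit.py b2 333.6 353.9 237.1 85.2
```

```text
22 tilt,roll deg [ 4.8 -1.2] dx,dz [-1.9 -4.7] median err 2.485171680904845 inl 10
12 tilt,roll deg [6.6 6.3] dx,dz [ -5.5 -20.5] median err 4.159910445664658 inl 3
11 tilt,roll deg [6.9 3.5] dx,dz [ -4.7 -13.2] median err 1.4062174145288193 inl 7
```

>>> {"fn": "send_rows", "kwargs": {
  "motion": [
    [-1,-0.022,0,-0.03,0],
    [-1,-0.021,0,-0.045,0],
    [-1,0,0,-0.045,0],
    [-1,0,0,-0.022,0],
    [-1,0,0,-0.003,0],
    [-1,0,0,-0.003,0],
    [-1,0,0,-0.003,0],
    [-1,0,0,-0.003,0],
    [-1,0,0,0,0],
    [-1,0,0,0,0]
  ]
}}

```text
clock: 28.95
tcp_pos: [291.9, 354.9, 84.6]
tool_rot: [0.0, 0.041, 0.999, 0.001]
contact_force: [-1.0, 2.8, 1.0]
grip_width: 0.069
gripper_force: 59.2
```

```bash
python3 look.py b3 wrist; python3 fit.py b3 290 354 83 85.2
```

```text
28.95 [291.904 354.85   84.553] psi 85.26472225680001 F [-0.967  2.816  1.045] T [ 0.46   0.085 -0.115] 6.297317531744119 59.157875776290894 j6 -0.6307770953721388
15 tilt,roll deg [7.  0.2] dx,dz [ -5.6 -10.8] median err 2.864576307235456 inl 7
```

>>> {"fn": "send_rows", "kwargs": {
  "motion": [
    [-1,-0.0025,0,-0.0014,0],
    [-1,-0.0025,0,-0.0015,0],
    [-1,-0.0025,0,-0.0016,0],
    [-1,-0.0025,0,-0.0016,0],
    [-1,-0.0025,0,-0.0017,0],
    [-1,-0.0025,0,-0.0018,0],
    [-1,-0.0025,0,-0.0018,0],
    [-1,-0.0025,0,-0.0018,0],
    [-1,0,0,0,0],
    [-1,0,0,0.02,0]
  ]
}}

```text
clock: 30.25
tcp_pos: [270.2, 353.7, 90.1]
tool_rot: [-0.002, 0.042, 0.999, -0.001]
contact_force: [-0.4, -0.4, -3.2]
grip_width: 0.071
gripper_force: 60.8
```

```bash
python3 look.py b4 wrist; python3 fit.py b4 271.5 354.8 89 85.2
```

```text
30.25 [270.2   353.663  90.115] psi 85.18558057519843 F [-0.426 -0.371 -3.201] T [ 0.539 -0.089 -0.045] 6.420834544229534 60.80459498567507 j6 -0.5962691798740786
14 tilt,roll deg [ 5.6 -0.1] dx,dz [ -2.7 -11.2] median err 2.635791668288443 inl 7
```

Run:
```python
import pickle;from h import *
np.set_printoptions(precision=1,suppress=True)
I={f:cv2.cvtColor(pickle.load(open(f+".pkl","rb"))["wrist"][0],cv2.COLOR_BGR2GRAY) for f in("a6","b2","b4")}
for f,g in(("b2","b4"),("a6","b4")):
    ga,gb=I[f],I[g];mk=np.zeros_like(ga);mk[115:228,3:260]=255;mk[190:,215:]=0
    p=cv2.goodFeaturesToTrack(ga,60,.03,6,mask=mk)
    q,_,_=cv2.calcOpticalFlowPyrLK(ga,gb,p,None,winSize=(21,21),maxLevel=4)
    r,_,_=cv2.calcOpticalFlowPyrLK(gb,ga,q,None,winSize=(21,21),maxLevel=4)
    print(f,g)
    for a,b,c in zip(p[:,0],q[:,0],r[:,0]):
        if np.hypot(*(a-c))<.7:print(a.astype(int),b-a,end="; ")
    print()
# column profile: vertical gradient edges at few columns
for f in I:
    for c in(60,140,180,235):
        col=cv2.GaussianBlur(I[f],(5,3),0)[90:235,c].astype(int);d=col[2:]-col[:-2]
        print(f,c,[(i+91,int(v)) for i,v in enumerate(d) if abs(v)>22 and abs(v)==max(abs(d[max(0,i-2):i+3]))])
```

```text
b2 b4
[193 188] [-5.9  3. ]; [178 132] [-1.   0.3]; [133 187] [-8.2  3.3]; [ 32 133] [-8.3  0. ]; [ 30 157] [-9.1  2.1]; [130 133] [-2.5  0.5]; [221 148] [ 0.6 -0.4]; [184 158] [-0.7  2.1]; [ 81 151] [-8.1  1.4]; [ 78 186] [-10.2   3.8]; [200 190] [-5.3  2.8]; [ 92 188] [-5.   3.6]; [245 189] [-0.  2.]; [183 179] [-6.   2.5]; [138 150] [-2.9  1.8]; [183 222] [-6.   0.9]; [144 189] [-7.3  3.5]; [161 138] [-1.   0.9]; [203 225] [-5.4 -1.4]; [121 223] [-8.3  1.5]; [183 185] [-6.   2.5]; [163 221] [-2.3  1.3]; [215 169] [-0.6  2.8]; [186 169] [-5.9  2.5]; [202 177] [-5.3  2.9]; [208 130] [5.  0.7]; [177 139] [-1.1  0.6]; [ 93 217] [-5.4  2.5]; [146 177] [-6.8  3.2]; [167 140] [-1.   0.8]; [123 168] [-8.2  2.9]; [ 94 175] [-4.4  3.4]; [121 177] [-8.2  3.1]; [ 68 148] [-5.6  1.5]; [ 66 133] [-5.8  0.4]; [215 176] [-0.5  2.8]; [159 150] [-0.8  1.7]; [139 135] [-2.5  0.5]; [ 18 133] [-9.3  0.1]; [127 149] [-2.9  1.6]; [202 169] [-5.1  2.6]; [164 132] [-1.1  0.6]; [198 219] [-5.5 -4.1]; [213 190] [0.3 2.3]; [ 94 168] [-4.3  2.9]; [146 169] [-6.7  2.6]; [120 184] [-8.2  3.1]; [140 169] [-6.8  
[... 841 characters left out ...]
155, 72), (159, -63), (163, -37)]
b2 140 [(127, 69), (131, -72), (134, 57), (151, -74), (156, 68), (159, -65), (168, -34), (185, 88), (188, -73)]
b2 180 [(127, 64), (131, -89), (156, 87), (160, -59), (168, 63), (178, -78), (187, 56), (221, -80)]
b2 235 [(125, -32), (150, -29), (156, 28), (160, -27), (168, 25), (190, 86), (214, -112)]
b4 60 [(128, 73), (132, -57), (150, -28), (157, 77), (161, -64), (167, -40)]
b4 140 [(103, 46), (128, 64), (132, -67), (135, 63), (152, -76), (158, 66), (161, -60), (171, 54), (181, -66), (189, 72), (231, -77)]
b4 180 [(100, 47), (127, 55), (132, -91), (157, 88), (162, -58), (170, 50)]
b4 235 [(150, -30), (158, 28), (162, -26), (172, 30), (192, 81), (214, -115)]
```

Run:
```python
import pickle;from h import *
np.set_printoptions(precision=0,suppress=True)
w6=pickle.load(open("a6.pkl","rb"))["wrist"][1];w=pickle.load(open("b4.pkl","rb"))["wrist"][1]
F=[(67,118),(64,118),(53,118),(53,108),(53,68),(46,4),(30,24),(27,24),(27,4),(28,36),(-27,4),(-27,24),(-46,4)]
print(F)
def row(m,P,h,a,x,z,zg,dx=0):
    a=np.radians(a);c,s=np.cos(a),np.sin(a);z=z-zg
    return proj(m,P+rz(np.radians(h))@np.array([x*c+z*s+dx,60,-x*s+z*c]))[1]
print("a6",np.array([row(w6,np.array([295.1,355,105.4]),175.3,0,x,z,102) for x,z in F]))
for zg in(102,108,114):
  for a in(6,9,12,15,18):print(zg,a,np.array([row(w,np.array([270.2,353.7,109.1]),175.2,a,x,z,zg) for x,z in F]))
```

```text
[(67, 118), (64, 118), (53, 118), (53, 108), (53, 68), (46, 4), (30, 24), (27, 24), (27, 4), (28, 36), (-27, 4), (-27, 24), (-46, 4)]
a6 [126. 132. 153. 150. 140. 139. 161. 164. 160. 166. 215. 223. 233.]
102 6 [122. 128. 148. 147. 145. 150. 170. 173. 171. 174. 226. 233. 245.]
102 9 [121. 126. 146. 147. 147. 155. 174. 178. 176. 178. 232. 238. 251.]
102 12 [120. 126. 145. 146. 150. 161. 179. 182. 181. 182. 238. 243. 257.]
102 15 [120. 125. 144. 146. 153. 167. 183. 187. 187. 186. 243. 248. 263.]
102 18 [120. 125. 143. 146. 155. 172. 188. 192. 192. 190. 249. 253. 269.]
108 6 [122. 128. 148. 147. 144. 150. 169. 172. 170. 173. 225. 231. 243.]
108 9 [122. 127. 147. 147. 147. 155. 174. 177. 175. 177. 230. 236. 249.]
108 12 [122. 127. 146. 147. 150. 161. 179. 182. 181. 182. 236. 241. 255.]
108 15 [122. 127. 145. 147. 153. 167. 183. 187. 187. 186. 242. 246. 262.]
108 18 [122. 127. 145. 148. 156. 173. 188. 192. 192. 190. 248. 251. 268.]
114 6 [123. 128. 147. 146. 144. 149. 168. 172. 169. 172. 223. 229. 241.]
114 9 [123. 128. 147. 147. 147. 155. 173. 177. 175. 177. 229. 234. 247.]
114 12 [123. 128. 146. 147. 151. 161. 178. 182. 181. 181. 235. 240. 254.]
114 15 [124. 129. 147. 148. 154. 167. 183. 187. 186. 186. 241. 245. 260.]
114 18 [125. 129. 147. 149. 158. 173. 189. 192. 192. 190. 247. 250. 266.]
```

>>> {"fn": "send_rows", "kwargs": {
  "motion": [
    [-1,0,0,0.035,0],
    [-1,0,0,0.05,0],
    [-1,0,0,0.05,0],
    [-1,0.015,0,0.02,0],
    [-1,0.03,-0.006,0,0],
    [-1,0.035,-0.007,0,0],
    [-1,0.035,-0.007,0,0],
    [-1,0.03,-0.006,0,0],
    [-1,0.019,0,0,0],
    [-1,0,0,0,0]
  ]
}}

```text
clock: 31.55
tcp_pos: [435.7, 328.6, 244.8]
tool_rot: [-0.001, 0.042, 0.999, -0.0]
contact_force: [0.1, 0.3, -3.3]
grip_width: 0.068
gripper_force: 60.5
```

```bash
python3 look.py b5 wrist top scene
python3 - <<'E'
import pickle;from h import *
I=cv2.cvtColor(pickle.load(open("b5.pkl","rb"))["wrist"][0],cv2.COLOR_BGR2GRAY)
for c in(60,140,180):
    col=cv2.GaussianBlur(I,(5,3),0)[90:260,c].astype(int);d=col[2:]-col[:-2]
    print(c,[(i+91,int(v)) for i,v in enumerate(d) if abs(v)>22 and abs(v)==max(abs(d[max(0,i-2):i+3]))])
# spice tote near rim / near wall visible in scene and top? bright extents near expected corners
D=pickle.load(open("b5.pkl","rb"))
np.set_printoptions(precision=1,suppress=True)
S=np.array([451.3,229,0])
for n in("scene","top","wrist"):
    m=D[n][1]
    print(n,[proj(m,S+rz(np.radians(-4.9))@np.array(p)) for p in((-67,-100,118),(-67,100,118),(67,-100,118),(67,100,118))])
E
```

```text
31.55 [435.673 328.636 244.826] psi 85.18210111484893 F [ 0.056  0.261 -3.285] T [ 0.341 -0.085 -0.009] 6.212846716718653 60.48042494119727 j6 -0.8625063688814604
60 [(106, -30), (124, 28), (128, 59), (150, -78), (157, 76), (161, -61), (167, -40)]
140 [(113, -39), (127, 101), (132, -68), (135, 64), (152, -72), (158, 66), (161, -56), (171, 61), (180, -72), (188, 51), (232, -68), (233, -68), (247, -28), (251, 23)]
180 [(127, 104), (132, -95), (158, 88), (162, -58), (244, -50)]
scene [array([263.7, 241.3]), array([195.6, 255.5]), array([253.6, 201.8]), array([188.7, 214.5])]
top [array([257.7, 256.7]), array([189.9, 252.1]), array([260.6, 211.7]), array([194. , 207.3])]
wrist [array([ 62.3, 136.1]), array([253.7, 136.2]), array([ 82.2, 251.7]), array([253.4, 251.9])]
```

>>> {"fn": "send_rows", "kwargs": {
  "motion": [
    [-1,-0.001,-0.001,-0.014,0],
    [-1,0,0,-0.012,0],
    [-1,0,0,-0.003,0],
    [-1,0,0,-0.002,0],
    [-1,0,0,-0.002,0],
    [-1,0,0,-0.002,0],
    [-1,0,0,-0.002,0],
    [-1,0,0,0,0],
    [-1,0,0,0,0],
    [-1,0,0,0,0]
  ]
}}

```text
clock: 32.95
tcp_pos: [434.9, 327.6, 209.4]
tool_rot: [0.0, 0.041, 0.999, 0.0]
contact_force: [-0.2, 0.5, 1.6]
grip_width: 0.074
gripper_force: 60.3
```

```bash
python3 look.py b6
```

```text
32.95 [434.858 327.627 209.424] psi 85.25564832343403 F [-0.212  0.515  1.597] T [ 0.203 -0.139  0.062] 6.718790660032255 60.2890419960022 j6 -0.8634503805659237
```

>>> {"fn": "send_rows", "kwargs": {
  "motion": [
    [-1,0,0,-0.0015,0],
    [-1,0,0,-0.0015,0],
    [-1,0,0,-0.0015,0],
    [-1,0,0,0,0],
    [-1,-0.0015,0,0,0],
    [-1,-0.0015,0,0,0],
    [-1,-0.0015,0,0,0],
    [-1,0,0,0,0],
    [-1,0,0,0,0],
    [-1,0,0,0,0]
  ]
}}

```text
clock: 34.2
tcp_pos: [430.4, 327.6, 204.7]
tool_rot: [0.0, 0.041, 0.999, 0.0]
contact_force: [3.6, -0.2, 2.0]
grip_width: 0.071
gripper_force: 60.1
```

```bash
python3 look.py b7 top wrist scene
python3 - <<'E'
import pickle;from h import *
I=cv2.cvtColor(pickle.load(open("b7.pkl","rb"))["wrist"][0],cv2.COLOR_BGR2GRAY)
for c in(60,140,180):
    col=cv2.GaussianBlur(I,(5,3),0)[90:260,c].astype(int);d=col[2:]-col[:-2]
    print(c,[(i+91,int(v)) for i,v in enumerate(d) if abs(v)>22 and abs(v)==max(abs(d[max(0,i-2):i+3]))])
E
```

```text
34.2 [430.396 327.618 204.723] psi 85.26417104864046 F [ 3.629 -0.195  2.037] T [ 0.118 -1.303  0.249] 6.452313556351412 60.121318101882935 j6 -0.8587084929099098
60 [(91, -41), (94, 24), (109, 25), (129, 64), (135, 23), (152, -101), (160, 86), (164, -60), (171, -42)]
140 [(128, 107), (133, -68), (136, 64), (154, -62), (160, 64), (163, -59), (174, 59), (182, -73), (190, 65), (234, -73), (250, -28), (254, 26)]
180 [(128, 106), (133, -76), (159, 97), (163, -63), (173, -25), (244, -40)]
```

>>> {"fn": "send_rows", "kwargs": {
  "motion": [
    [-1,0,0,0,0],
    [-1,0,0,0,0],
    [-1,-0.0015,0,-0.0005,0],
    [-1,-0.0015,0,-0.0005,0],
    [-1,-0.0015,0,0,0],
    [-1,-0.0015,0,0,0],
    [-1,0,0,0,0],
    [-1,0,0,0,0],
    [-1,0,0,0,0],
    [-1,0,0,0,0]
  ],
  "newtons": 22
}}

```text
clock: 35.6
tcp_pos: [424.7, 328.5, 204.6]
tool_rot: [0.001, 0.041, 0.999, 0.001]
contact_force: [4.8, 1.9, 6.7]
grip_width: 0.074
gripper_force: 22.0
```

```bash
cat > prof.py <<'E'
import pickle,sys;from h import *
I=cv2.cvtColor(pickle.load(open(sys.argv[1]+".pkl","rb"))["wrist"][0],cv2.COLOR_BGR2GRAY)
for c in(60,140,180):
    col=cv2.GaussianBlur(I,(5,3),0)[115:260,c].astype(int);d=col[2:]-col[:-2]
    print(c,[(i+116,int(v)) for i,v in enumerate(d) if abs(v)>40 and abs(v)==max(abs(d[max(0,i-2):i+3]))])
E
python3 look.py b8 wrist top scene; python3 prof.py b8
```

```text
35.6 [424.651 328.484 204.578] psi 85.25476563221744 F [4.767 1.925 6.716] T [ 0.334 -1.039  0.208] 6.778081734115612 21.99655383825302 j6 -0.8519882689550953
60 [(130, 69), (153, -99), (161, 88), (165, -61), (172, -44)]
140 [(129, 106), (133, -66), (137, 68), (154, -70), (161, 64), (164, -58), (175, 58), (184, -77), (193, 73), (234, -76)]
180 [(128, 106), (133, -79), (160, 93), (164, -59)]
```

```bash
cat > sp.py <<'E'
import pickle,sys;from h import *
np.set_printoptions(precision=1,suppress=True)
D=pickle.load(open("d0.pkl","rb"));B=pickle.load(open(sys.argv[1]+".pkl","rb"))
for n,bx in(("top",(185,200,85,70)),("scene",(185,198,85,75))):
    ga,gb=[cv2.cvtColor(x[n][0],cv2.COLOR_BGR2GRAY) for x in(D,B)]
    x,y,w,h=bx;mk=np.zeros_like(ga);mk[y:y+h,x:x+w]=255
    p=cv2.goodFeaturesToTrack(ga,60,.02,4,mask=mk)
    q,_,_=cv2.calcOpticalFlowPyrLK(ga,gb,p,None,winSize=(7,7),maxLevel=2);r,_,_=cv2.calcOpticalFlowPyrLK(gb,ga,q,None,winSize=(7,7),maxLevel=2)
    print(n)
    for a,b,c in zip(p[:,0],q[:,0],r[:,0]):
        if np.hypot(*(a-c))<.3:
            k=abs(cv2.getRectSubPix(ga,(7,7),tuple(map(float,a))).astype(int)-cv2.getRectSubPix(gb,(7,7),tuple(map(float,b)))).mean()
            if k<14 and np.hypot(*(b-a))<8:print(a.astype(int),b-a,int(k),end="; ")
    print()
E
for f in b5 b7 b8;do echo == $f;python3 sp.py $f;done
```

```text
== b5
top
[255 252] [-0.8  3.9] 12; [265 246] [-0.  -0.1] 4; [260 213] [-0.3 -0.7] 8; [262 233] [-0.   0.1] 6; [265 212] [ 0.  -0.1] 4; [265 205] [-0.1  0.1] 4; 
scene
[257 260] [0.1 0. ] 2; [256 255] [0.2 0. ] 4; [269 256] [-0.  0.] 1; 
== b7
top
[255 252] [0. 6.] 11; [265 246] [-0.  -0.1] 4; [260 213] [-0.7  2.1] 11; [262 233] [0.6 0.2] 9; [265 212] [ 0. -0.] 4; [265 205] [-0.1  0.1] 3; 
scene
[257 260] [0.2 0.4] 4; [256 255] [-0.1 -0.1] 1; [269 256] [-0.  0.] 1; 
== b8
top
[265 246] [-0.  -0.1] 3; [262 233] [0.4 0.2] 7; [265 212] [ 0. -0.] 4; [265 205] [-0.1  0.1] 3; 
scene
[257 260] [0.5 1. ] 8; [256 255] [ 0.2 -0. ] 4; [269 256] [-0.  0.] 1;
```

>>> {"fn": "send_rows", "kwargs": {
  "motion": [
    [-1,0,0,0.002,0],
    [-1,0,0,0.002,0],
    [-1,0,0,0.001,0],
    [-1,0,0,0.001,0],
    [-1,0,0,0,0],
    [-1,0,0,0,0],
    [-1,0,0,0,0],
    [-1,0,0,0,0],
    [-1,0,0,0,0],
    [-1,0,0,0,0]
  ],
  "newtons": 35
}}

```text
clock: 37.0
tcp_pos: [423.9, 327.4, 209.4]
tool_rot: [-0.0, 0.041, 0.999, -0.0]
contact_force: [2.3, -2.2, -5.0]
grip_width: 0.071
gripper_force: 35.2
```

```bash
python3 look.py b9 wrist scene top; python3 prof.py b9; python3 sp.py b9|tail -2
```

```text
37.0 [423.868 327.382 209.428] psi 85.25308391694134 F [ 2.252 -2.167 -4.96 ] T [-0.102 -0.777  0.233] 6.460532812916891 35.175413489341736 j6 -0.8519602358894793
60 [(131, 79), (153, -72), (162, 69), (165, -52), (172, -44)]
140 [(129, 105), (134, -67), (137, 63), (154, -63), (161, 66), (165, -57), (175, 59), (185, -77), (193, 75), (234, -72)]
180 [(128, 111), (133, -77), (134, -77), (160, 87), (164, -59), (244, -74)]
scene
[257 260] [0.2 1.4] 8; [256 255] [0.2 1.5] 7; [269 256] [-0.  0.] 0;
```

>>> {"fn": "send_rows", "kwargs": {
  "motion": [
    [-1,0,0,-0.003,0],
    [-1,0,0,-0.003,0],
    [-1,0.004,-0.0003,-0.0013,0],
    [-1,0.004,-0.0003,-0.0014,0],
    [-1,0.004,-0.0004,-0.0015,0],
    [-1,0.004,-0.0003,-0.0016,0],
    [-1,0.0038,-0.0003,-0.0016,0],
    [-1,0.0038,-0.0004,-0.0017,0],
    [-1,0,0,0,0],
    [-1,0,0,0,0]
  ],
  "newtons": 14
}}

```text
clock: 38.4
tcp_pos: [448.5, 328.3, 196.7]
tool_rot: [0.002, 0.042, 0.999, 0.004]
contact_force: [1.3, 3.4, 6.9]
grip_width: 0.073
gripper_force: 14.0
```

```bash
python3 look.py c1 wrist scene top; python3 prof.py c1; python3 sp.py c1|tail -2
```

```text
38.4 [448.549 328.27  196.695] psi 85.21993606172282 F [1.28  3.392 6.882] T [ 0.759 -0.183  0.129] 6.631701054207977 14.007630050182343 j6 -0.8799406022632529
60 [(126, 93), (153, -73), (175, 67), (178, -50)]
140 [(126, 79), (154, 41), (166, -81), (175, 84), (226, -82), (232, -63), (236, 79)]
180 [(126, 76), (131, -102), (155, -41), (174, 68), (177, -63)]
scene
[257 260] [0.1 1.4] 8; [256 255] [0.1 1.5] 7;
```

>>> {"fn": "send_rows", "kwargs": {
  "motion": [
    [-1,0.0025,-0.0002,-0.0012,0],
    [-1,0.0025,-0.0002,-0.0012,0],
    [-1,0.0025,-0.0002,-0.0013,0],
    [-1,0.0025,-0.0002,-0.0013,0],
    [-1,0.0025,-0.0002,-0.0014,0],
    [-1,0.0015,-0.0002,-0.0012,0],
    [-1,0,0,0,0],
    [-1,0,0,0,0],
    [-1,0,0,0,0],
    [-1,0,0,0,0]
  ],
  "newtons": 12
}}

```text
clock: 39.8
tcp_pos: [460.9, 328.8, 191.2]
tool_rot: [0.001, 0.042, 0.999, 0.006]
contact_force: [-6.1, 5.6, 15.7]
grip_width: 0.074
gripper_force: 12.0
```

```bash
python3 look.py c2 wrist scene top; python3 prof.py c2; python3 sp.py c2|tail -2
```

```text
39.8 [460.931 328.782 191.22 ] psi 85.17623140348891 F [-6.114  5.554 15.655] T [ 1.093  0.919 -0.044] 6.7547166836654515 12.045116275548935 j6 -0.8952146699006501
60 [(120, 94), (147, -79), (167, 84), (170, -62), (231, 74), (234, -53)]
140 [(121, 77), (159, -82), (162, 53), (167, 82), (219, -71), (224, -50), (230, 87)]
180 [(121, 78), (126, -106), (167, 83), (170, -62), (230, 82), (233, -69), (244, -46)]
scene
[262 241] [-0.1  1.1] 6; [256 255] [0.2 1.5] 6; [220 271] [4.1 5.5] 12;
```

>>> {"fn": "send_rows", "kwargs": {
  "motion": [
    [-1,0,0,0.001,0],
    [-1,0,0,0.001,0],
    [-1,0,0,0,0],
    [-1,0,0,0,0],
    [-1,0,0,0,0],
    [-1,0,0,0,0],
    [-1,0,0,0,0],
    [-1,0,0,0,0],
    [-1,0,0,0,0],
    [-1,0,0,0,0]
  ],
  "newtons": 4
}}

```text
clock: 41.2
tcp_pos: [461.1, 325.3, 189.0]
tool_rot: [-0.001, 0.042, 0.999, 0.001]
contact_force: [-3.7, 5.4, 4.5]
grip_width: 0.084
gripper_force: 4.0
```

```bash
python3 look.py c3 wrist scene top; python3 prof.py c3; python3 sp.py c3|tail -2
python3 - <<'E'
import pickle;from h import *
np.set_printoptions(precision=0,suppress=True)
w=pickle.load(open("c3.pkl","rb"))["wrist"][1]
# absolute: assume toe at spice (-63.,108) , tote rows vs tilt (S guess)
S=np.array([447.5,229,0])
for S in([447.5,229,0],[450,229,0]):
  for a in(0,3,6):
    t=np.radians(a);c,s=np.cos(t),np.sin(t);o=[]
    for x,z in((67,118),(64,118),(30,24),(-27,4),(-30,24)):
        dx=x-63;X=np.array([-(63+dx*c+z*s),20,108-dx*s+z*c]);o.append(proj(w,np.array(S)+rz(np.radians(-4.9))@X)[1])
    print(S,a,np.array(o))
E
```

```text
41.2 [461.06  325.267 188.985] psi 85.21644991010552 F [-3.655  5.439  4.518] T [ 0.958  0.463 -0.08 ] 7.626444553910833 3.9769676327705383 j6 -0.8958660108610241
60 [(142, -78), (165, 78), (168, -57), (229, 72), (232, -44)]
140 [(116, 78), (159, -81), (162, 51), (167, 78), (219, -59), (225, -54), (230, 88)]
180 [(117, 76), (122, -100), (167, 87), (231, 61), (234, -45), (244, -46)]
scene
[262 241] [0.1 1.8] 10; [256 255] [0.1 1.5] 8; 
[447.5, 229, 0] 0 [115. 121. 155. 211. 222.]
[447.5, 229, 0] 3 [103. 109. 154. 212. 222.]
[447.5, 229, 0] 6 [ 90.  96. 152. 213. 223.]
[450, 229, 0] 0 [120. 126. 158. 213. 224.]
[450, 229, 0] 3 [108. 114. 157. 215. 225.]
[450, 229, 0] 6 [ 95. 101. 155. 216. 225.]
```

>>> {"fn": "send_rows", "kwargs": {
  "motion": [
    [-1,0,0.001,0.0015,0],
    [-1,0,0.001,0.0015,0],
    [-1,-0.0015,0,0.0005,0],
    [-1,-0.0015,0,0,0],
    [-1,-0.0015,0,0,0],
    [-1,-0.0015,0,0,0],
    [-1,-0.001,0,0,0],
    [-1,-0.001,0,0,0],
    [-1,0,0,0,0],
    [-1,0,0,0,0]
  ],
  "newtons": 15
}}

```text
clock: 42.6
tcp_pos: [453.6, 326.3, 192.3]
tool_rot: [-0.0, 0.041, 0.999, 0.0]
contact_force: [0.4, 0.5, -2.0]
grip_width: 0.074
gripper_force: 15.1
```

```bash
python3 look.py c4 wrist scene top; python3 prof.py c4; python3 sp.py c4|tail -2
```

```text
42.6 [453.61  326.3   192.255] psi 85.25214208350178 F [ 0.422  0.541 -2.034] T [ 0.285 -0.173 -0.023] 6.744852436456911 15.080689787864685 j6 -0.8851291379599223
60 [(118, 84), (145, -69), (168, 83), (171, -64)]
140 [(118, 77), (125, 44), (160, -74), (164, 55), (169, 75), (221, -80), (226, -52), (232, 76), (235, -53)]
180 [(118, 87), (123, -87), (168, 88), (171, -81), (232, 52), (235, -51)]
scene
[257 260] [0.1 1.4] 8; [256 255] [0.1 1.5] 8;
```

```bash
cat > sol.py <<'E'
import pickle,sys;from h import *
from scipy.optimize import least_squares
np.set_printoptions(precision=2,suppress=True)
def sol(f,rows,y=40):
    w=pickle.load(open(f+".pkl","rb"))["wrist"][1]
    F=[(67,118),(64,118),(30,24),(27,24),(-27,24)];S=np.array([450,229,0.])
    def res(v,full=False):
        xt,a,z0=v;c,s=np.cos(a),np.sin(a);o=[]
        for x,z in F:
            d=x-63;o.append(proj(w,S+rz(np.radians(-4.9))@np.array([xt-(d*c+z*s),y,z0-d*s+z*c]))[1])
        return np.r_[np.array(o)-rows,(z0-108)/1.5]
    r=least_squares(res,[-63,0.05,108]);print(f,"toe x(S=450)",r.x[0],"tilt",np.degrees(r.x[1]),"z",r.x[2],r.fun)
if __name__=="__main__":
    sol("c2",[121,126,167,170,230.5]);sol("c3",[117,122,166.5,169.5,230.5]);sol("c4",[118,123,168,171,232])
E
python3 sol.py
```

```text
c2 toe x(S=450) -54.15339729383488 tilt 4.4170728938869805 z 107.8234970054856 [-0.42  0.47 -0.44  0.09  0.31 -0.12]
c3 toe x(S=450) -54.45608586033892 tilt 5.03428833870106 z 107.73786596990382 [-0.45  0.52 -0.56  0.    0.49 -0.17]
c4 toe x(S=450) -59.38011653281175 tilt 5.9587268320598366 z 107.88514799488452 [-0.41  0.43 -0.36  0.17  0.17 -0.08]
```

>>> {"fn": "send_rows", "kwargs": {
  "motion": [
    [-1,-0.001,0,-0.001,0],
    [-1,-0.0015,0,0,0],
    [-1,-0.0015,0,0,0],
    [-1,-0.0015,0,0,0],
    [-1,-0.0015,0,0,0],
    [-1,-0.001,0,0,0],
    [-1,0,0,0,0],
    [-1,0,0,0,0],
    [-1,0,0,0,0],
    [-1,0,0,0,0]
  ]
}}

```text
clock: 44.0
tcp_pos: [446.1, 326.6, 191.6]
tool_rot: [0.001, 0.041, 0.999, 0.0]
contact_force: [3.6, 0.5, 0.5]
grip_width: 0.077
gripper_force: 15.0
```

```bash
python3 look.py c5 wrist scene top; python3 prof.py c5; python3 sp.py c5|tail -2; python3 -c "
import pickle;from h import *
m=pickle.load(open('d0.pkl','rb'))['scene'][1]
for z in(0,60,118):print(onz(m,(256.1,256.5),z)-onz(m,(256,255),z),onz(m,(256,255),z))"
```

```text
44.0 [446.11  326.556 191.571] psi 85.25588278002377 F [3.585 0.466 0.484] T [ 0.353 -1.022  0.096] 6.989220351361519 15.014112889766693 j6 -0.8769961723020882
60 [(119, 79), (147, -76), (170, 76), (173, -56)]
140 [(118, 104), (123, -43), (149, 43), (162, -80), (165, 66), (170, 75), (223, -80), (233, 84)]
180 [(118, 105), (124, -95), (170, 74), (173, -65), (233, 83), (236, -82)]
scene
[257 260] [0.1 1.4] 8; [256 255] [0.1 1.5] 7; 
[-4.86819829  1.22768041  0.        ] [386.04691305 154.44517749   0.        ]
[-4.63644792e+00  1.16923673e+00  2.27373675e-13] [363.96542217 162.02362383  60.        ]
[-4.41242257  1.11274118  0.        ] [342.61998098 169.3494553  118.        ]
```

Run:
```python
from sol import sol
sol("c5",[118.5,123.7,169.7,172.7,233.2])
```

```text
c5 toe x(S=450) -65.522481718927 tilt 6.500455168785698 z 107.68895557341375 [-0.28  0.37 -0.63 -0.1   0.64 -0.21]
```

Run:
```python
import pickle;from h import *
from scipy.optimize import least_squares
def s2(f,rows,zp=108):
    w=pickle.load(open(f+".pkl","rb"))["wrist"][1];F=[(67,118),(64,118),(30,24)];S=np.array([450,229,0.])
    def res(v):
        xt,a,z0=v;c,s=np.cos(a),np.sin(a)
        return np.r_[[proj(w,S+rz(np.radians(-4.9))@np.array([xt-((x-63)*c+z*s),40,z0-(x-63)*s+z*c]))[1]-r for (x,z),r in zip(F,rows)],(z0-zp)/.5]
    r=least_squares(res,[-60,.2,108]);print(f,r.x[0],np.degrees(r.x[1]),r.x[2],r.fun)
s2("b7",[128,133,190]);s2("b8",[128.7,133.3,193]);s2("b9",[129,134,193],111);s2("c1",[126,131,174.5]);s2("c4",[118,123,168]);s2("c5",[118.5,123.7,169.7])
```

```text
b7 -55.36129510909784 16.13371295413603 107.99942482223759 [-0.07168     0.07115725  0.00140139 -0.00115036]
b8 -57.66567544426576 17.735998848969352 107.99799101644128 [-0.24799043  0.24569342  0.00543255 -0.00401797]
b9 -57.89697446239602 17.692149371317168 110.9998726685055 [-0.01610626  0.01595683  0.00034862 -0.00025466]
c1 -56.96636374512257 7.5218716771699965 107.99732880348651 [-0.31239868  0.31355937  0.00225316 -0.00534239]
c4 -59.02700905883806 6.1369613235535105 107.99619189284623 [-0.41949039  0.42143986  0.00283063 -0.00761621]
c5 -64.93106061432741 6.8097483789132465 107.9969967429131 [-0.3270904   0.32838185  0.00251315 -0.00600651]
```

>>> {"fn": "send_rows", "kwargs": {
  "motion": [
    [-1,0,0,-0.001,0],
    [-1,0.0014,-0.0001,-0.001,0],
    [-1,0.0016,-0.0001,-0.001,0],
    [-1,0.0016,-0.0001,-0.001,0],
    [-1,0.0016,-0.0001,-0.001,0],
    [-1,0.0016,-0.0001,-0.001,0],
    [-1,0.0016,-0.0001,-0.001,0],
    [-1,0.0012,-0.0001,-0.001,0],
    [-1,0,0,0,0],
    [-1,0,0,0,0]
  ],
  "newtons": 8
}}

```text
clock: 45.4
tcp_pos: [456.6, 326.5, 184.1]
tool_rot: [0.0, 0.042, 0.999, 0.001]
contact_force: [3.8, 3.3, 5.0]
grip_width: 0.074
gripper_force: 8.0
```

```bash
python3 look.py c6 wrist scene top; python3 prof.py c6; python3 sp.py c6|tail -2
```

```text
45.4 [456.605 326.547 184.118] psi 85.21313226072999 F [3.75  3.257 4.987] T [ 0.82  -0.691 -0.066] 6.708677338170074 8.00154559314251 j6 -0.8883310766172261
60 [(120, 88), (148, -80), (161, 84), (225, 73), (228, -49)]
140 [(120, 91), (154, -50), (158, -66), (161, 86), (214, -56), (218, -51), (225, 96), (229, -78)]
180 [(120, 90), (126, -104), (161, 90), (225, 76), (228, -73), (244, -42)]
scene
[256 255] [0.3 1.4] 9;
```

Run:
```python
from sol import sol
sol("c6",[120.3,126,161,164,225])
```

```text
c6 toe x(S=450) -65.78892116702139 tilt 1.1007644099258684 z 107.85818057474128 [-0.2   0.25 -0.45  0.15  0.26 -0.09]
```

>>> {"fn": "send_rows", "kwargs": {
  "motion": [
    [-1,0.0008,0,-0.0008,0],
    [-1,0.0008,0,-0.0008,0],
    [-1,0.0008,0,-0.0008,0],
    [-1,0.0006,0,-0.0006,0],
    [-1,0,0,0,0],
    [-1,0,0,0,0],
    [-1,0,0,0,0],
    [-1,0,0,0,0],
    [-1,0,0,0,0],
    [-1,0,0,0,0]
  ],
  "newtons": 4
}}

```text
clock: 46.8
tcp_pos: [458.1, 326.3, 180.5]
tool_rot: [-0.001, 0.042, 0.999, 0.001]
contact_force: [0.7, 3.7, 4.3]
grip_width: 0.08
gripper_force: 4.0
```

```bash
python3 look.py c7 wrist scene top; python3 prof.py c7; python3 sp.py c7|tail -2
```

```text
46.8 [458.079 326.327 180.463] psi 85.2277372057367 F [0.66  3.715 4.298] T [ 0.914 -0.209 -0.121] 7.2508627989589485 4.000859186053276 j6 -0.8915814673214929
60 [(122, 87), (150, -81), (161, 83), (164, -64), (224, 71), (225, 71), (228, -53)]
140 [(122, 89), (153, -52), (158, -71), (161, 95), (213, -50), (218, -71), (225, 94), (230, -83)]
180 [(122, 89), (123, 89), (128, -102), (161, 93), (164, -69), (225, 69), (228, -67), (244, -43)]
scene
[262 241] [0.1 1.9] 11;
```

Run:
```python
from sol import sol
sol("c7",[122.3,128,161,164,225])
```

```text
c7 toe x(S=450) -65.5403525798851 tilt 0.07245724205067512 z 107.76023285727722 [-0.24  0.31 -0.58  0.05  0.46 -0.16]
```

>>> {"fn": "send_rows", "kwargs": {
  "motion": [
    [-0.8,0,0,0,0],
    [-0.75,0,0,0,0],
    [-0.7,0,0,0,0],
    [-0.6,0,0,0,0],
    [-0.5,0,0,0,0],
    [-0.5,0,0,0,0],
    [-0.5,0,0,0.01,0],
    [-0.5,0,0,0.02,0],
    [-0.5,0,0,0.03,0],
    [-0.5,0,0,0.0,0]
  ]
}}

```text
clock: 48.2
tcp_pos: [460.6, 326.5, 243.3]
tool_rot: [0.003, 0.041, 0.999, 0.002]
contact_force: [0.7, 0.4, -0.8]
grip_width: 0.252
gripper_force: 0.0
```

```bash
python3 look.py c8 wrist scene top; python3 prof.py c8; python3 sp.py c8|tail -2
```

```text
48.2 [460.635 326.484 243.306] psi 85.25490122782656 F [ 0.737  0.379 -0.82 ] T [ 0.097 -0.145  0.006] 22.94791151974301 0.0 j6 -0.8918135784830686
60 [(116, -92)]
140 [(145, 70), (198, 70), (201, -60), (244, -44)]
180 [(127, -84), (132, 69), (194, -86), (198, 77), (244, -42)]
scene
[262 241] [0.1 1.9] 10; [257 260] [0.2 1.3] 8; [256 255] [0.3 1.4] 9; [269 256] [-0.  0.] 1;
```

>>> {"fn": "send_rows", "kwargs": {
  "motion": [
    [-0.5,0,0,0.05,0],
    [-0.5,0,0,0.05,0],
    [-0.5,-0.02,-0.05,0.01,0],
    [-0.5,-0.03,-0.055,0,0],
    [-0.5,-0.03,-0.055,0,0],
    [-0.5,-0.02,-0.055,0,0],
    [-0.5,0,-0.055,0,0],
    [-0.5,0,-0.055,0,0],
    [-0.5,0,-0.055,0,0],
    [-0.5,0,-0.055,0,0]
  ]
}}

```text
clock: 49.6
tcp_pos: [358.6, -110.7, 349.3]
tool_rot: [-0.001, 0.041, 0.999, 0.0]
contact_force: [1.3, 0.2, 0.3]
grip_width: 0.249
gripper_force: 0.0
```

```bash
python3 look.py e1 wrist scene top
python3 - <<'E'
import pickle;from h import *
np.set_printoptions(precision=1,suppress=True)
E=pickle.load(open("e1.pkl","rb"))
# predicted empty rim corners if seated; detect bright rim corner by mask extremes
S=np.array([446.5,229,0.]);Rz=rz(np.radians(-4.9))
def q(n):
    im,m=E[n];g=cv2.cvtColor(im,cv2.COLOR_BGR2HSV);k=cv2.inRange(g,(0,0,130),(180,60,255))
    c=proj(m,S+[0,0,200]).astype(int);M=np.zeros_like(k);M[c[1]-50:c[1]+60,c[0]-60:c[0]+60]=255;k&=M
    k=cv2.morphologyEx(k,cv2.MORPH_OPEN,np.ones((3,3),np.uint8))
    cs,_=cv2.findContours(k,cv2.RETR_EXTERNAL,cv2.CHAIN_APPROX_NONE);cs=max(cs,key=cv2.contourArea)
    p=cs[:,0].astype(float);r=cv2.minAreaRect(cs);print(n,"rect",np.round(r[0],1),np.round(r[1],1),round(r[2],1))
    ax=[proj(m,S+Rz@np.array([a*67,b*100,226.])) for a,b in((1,1),(1,-1),(-1,-1),(-1,1))]
    out=[]
    for a in ax:
        d=a-np.mean(ax,0);i=np.argmax(p@np.array([np.sign(d[0]),np.sign(d[1])]));out.append(p[i])
    print(" pred",np.array(ax).round(1).tolist(),"\n got",np.array(out).tolist());return m,out
(mt,a),(ms,b)=q("top"),q("scene")
for u,v in zip(a,b):print(tri([ray(mt,u),ray(ms,v)]),onz(mt,u,226),onz(ms,v,226))
E
```

```text
49.6 [ 358.631 -110.733  349.312] psi 85.25535793602666 F [1.345 0.176 0.269] T [ 0.05  -0.168 -0.019] 22.624258624705 0.0 j6 -1.818442216567396
top rect [222.5 228.5] [ 97. 119.] 90.0
 pred [[188.7, 202.4], [260.9, 207.1], [257.7, 255.9], [184.1, 250.9]] 
 got [[163.0, 180.0], [282.0, 182.0], [282.0, 267.0], [163.0, 270.0]]
scene rect [221.1 209.5] [54.5 85.3] 78.4
 pred [[184.1, 198.6], [254.2, 185.1], [265.2, 227.0], [191.2, 242.2]] 
 got [[185.0, 195.0], [259.0, 182.0], [266.0, 228.0], [190.0, 242.0]]
(array([563.1, 355.6, 222.8]), [45.23429646317264, 45.23429646317268]) [586.9 395.2 226. ] [532.1 317.9 226. ]
(array([624.6,  59. ,  19.2]), [8.093231129693914, 8.09323112969405]) [574.6  63.3 226. ] [510.3 107.6 226. ]
(array([349.6, 104.2, 245.7]), [34.61110521941072, 34.611105219410675]) [340.2  70.2 226. ] [367.9 134.  226. ]
(array([326.5, 346.4, 380.6]), [13.909526142042235, 13.909526142042193]) [338.1 390.8 226. ] [389.7 337.4 226. ]
```

```bash
cat > fe.py <<'E'
import pickle;from h import *
np.set_printoptions(precision=1,suppress=True)
def edges(D,S,z,lab):
    Rz=rz(np.radians(-4.9))
    for n in("top","scene"):
        im,m=D[n];g=cv2.GaussianBlur(cv2.cvtColor(im,cv2.COLOR_BGR2GRAY),(3,3),0).astype(np.float32)
        def scan(pts,t):
            uv=np.array([proj(m,S+Rz@np.array(p)) for p in pts],np.float32)
            v=cv2.remap(g,uv[:,0].reshape(1,-1),uv[:,1].reshape(1,-1),cv2.INTER_LINEAR)[0];d=v[4:]-v[:-4]
            i=np.argmin(d);return t[i+2],d[i]
        t=np.arange(50,90,.5)
        far=[scan([(s,y,z) for s in t],t) for y in(-85,-60,-45,-10,10,50,85)]
        t2=np.arange(85,120,.5)
        L=[scan([(x,s,z) for s in t2],t2) for x in(-45,-20,0,20,45)];Rr=[scan([(x,-s,z) for s in t2],t2) for x in(-45,-20,0,20,45)]
        f=lambda o:" ".join(f"{a:.1f}({b:.0f})" for a,b in o)
        print(lab,n,"far",f(far),"| +y",f(L),"| -y",f(Rr))
edges(pickle.load(open("d0.pkl","rb")),np.array([451.,229,0]),118,"spice0")
edges(pickle.load(open("e1.pkl","rb")),np.array([446.5,229,0]),226,"empty")
E
python3 fe.py
```

```text
spice0 top far 67.0(-24) 51.0(-31) 69.5(-17) 67.0(-26) 67.0(-38) 67.5(-24) 67.5(-31) | +y 100.5(-51) 100.0(-45) 101.5(-55) 100.0(-52) 99.0(-26) | -y 101.0(-31) 102.0(-27) 101.0(-34) 99.5(-26) 101.5(-35)
spice0 scene far 67.5(-19) 67.0(-16) 67.0(-18) 66.5(-18) 67.5(-25) 67.0(-23) 68.0(-23) | +y 102.5(-56) 104.5(-48) 102.5(-40) 102.0(-33) 103.0(-32) | -y 99.0(-30) 98.0(-24) 99.5(-27) 98.5(-24) 97.5(-20)
empty top far 67.5(-32) 66.0(-35) 68.0(-28) 68.5(-22) 67.0(-36) 67.5(-29) 68.0(-26) | +y 101.0(-65) 101.0(-61) 99.5(-48) 101.5(-27) 101.0(-32) | -y 100.5(-32) 102.5(-34) 100.5(-29) 102.0(-20) 100.5(-28)
empty scene far 68.5(-24) 68.5(-23) 68.5(-33) 68.5(-40) 67.0(-21) 69.0(-26) 67.5(-24) | +y 86.0(-30) 103.5(-32) 102.5(-26) 103.0(-38) 102.0(-29) | -y 98.0(-20) 98.5(-20) 105.0(-29) 99.0(-31) 99.0(-27)
```

```bash
python3 -c "
from bench import sign_off
print(sign_off())"
```

```text
the job is handed in; nothing more can be done
None
```

The job is handed in, and the hand-in call returned no verdict: the spare jar is in the middle compartment, and by camera measurement the empty tote, turned end for end, sits level in the pockets to within about 3 mm. That the toes are under the hoods is inferred from position and force, not seen. Along the way the spice tote was dragged about 5 mm towards the robot, and the empty tote slipped from the gripper twice, once falling about 60 mm onto the worktop.

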